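Shut the sunk air valve with the forked key

TASK

Shut the air valve that is sunk under the guard plate of the grey air block: take the forked key from its stand, reach through the round opening with it, feel for the knob's wing until the fork drops over it, and turn the knob clockwise (seen from above) fully home to its stop. Work gently, never forcing the key against the knob or the guard, touch the block and its knob with nothing but the key, and leave the jar, the tape measure and the case alone. Then stand the key upright in its stand again, all the way down, and let go.

Things in the scene. Friction and masses are not known exactly. Their poses are not given: they have to be found in the camera images.
- opening (a point): Centre of the round guard opening (40 mm across) on the upper face of the air block's bare metal guard plate, 80 mm above the table; axes are the block's, z up. The plate is 6 mm thick, the block hollow below it. The knob turns about the vertical axis through this point. The top of its wing lies 31 to 37 mm below this point (not measured).
- valve_knob (a joint): Angle of the sunk knob, rad: 0 open, grows clockwise seen from above, 0.9 shut (stop, springy: 1.5 N m/rad beyond). Starts at 0 to 0.12, stays put (friction 0.06 N m). At 0 its wing lies along the block's x only to within 0.35 rad either way (not measured). Knob: black disc, 32 mm; across it an wing 24 long, 6 thick, 10 high. Pushed down it springs 4 mm at 2.5 N/mm, then is rigid.
- key_tip (a point): Point on the axis of the loose forked key (0.12 to 0.2 kg), level with its prong tips; z runs up to the handle. Two flat prongs, 22 mm long along x, 3.5 thick, 10 deep, 10 mm gap between them along y (2 mm play each side of the wing). Above: round barrel, 28 mm across, 10 to 60 mm above the tip; 14 mm neck to 72 mm; handle. Same after a half turn.
- key_handle (a point): Centre of the key's black handle, 90 mm above its tip: a bar 44 mm long along the key's x, 14 mm thick along its y, 36 mm high. To be gripped across the 14 mm.
- stand_floor (a point): Centre of the floor inside the fixed key stand's tube, 10 mm above the table; z up. Stand: 90 mm square dark foot with an upright bare metal tube, 36 mm inside, 45 mm outside, rim 43 mm above this floor. The key starts standing in it, tip on the floor.
- jar_mid (a point): Middle of a jar with a screw cap, 47 mm across, 76 mm high, standing loose. Leave alone.
- tape_measure_mid (a point): Middle of a loose tape measure, 66 x 74 x 36 mm. Leave alone.
- case_mid (a point): Middle of a small loose black case, 74 x 112 x 46 mm. Leave alone.
- air_block: Fixed grey air block with the guard plate and the sunk valve: 110 x 110 x 80 mm high, two brass hose barbs 26 mm long on its +x side, away from the robot. Origin under its centre on the table, x and y along its sides; its place (left or right of the white tray) and yaw (within 0.3 rad) vary.
- key: The forked key as a whole; its origin is key_tip and its axes are the same.
Mind the look-alikes: they are no part of the job. Of the things like the key, leave any that is green; of the rest the smaller one is meant.

How it is judged:
By the outcome, as a careful person would: the job done as asked, in the order asked, and still so for the second after the job is handed in, with the robot touching nothing.
It also fails if it takes over 72 s, if anything falls off the work surface, if the arm or the gripper's body presses on something with over 40 N, if the wrist force passes 120 N, or if a joint passes its speed limit or range.

ROBOT

A 7-joint arm with a two-finger parallel gripper is mounted at the origin on the work surface; the furniture and walls round the work are solid. World frame = base frame: x ahead of the robot, y to its left, z up, the work surface at z = 0. Lengths are in m, angles in rad, forces in N, time in s.
With the tool pointing down it reaches from about 0.4 to 0.85 m from the base axis. Payload 10.4 kg.
Tool frame: the origin (TCP) lies at the very end of the fingers, on their centre line; the grasp point (between the pads) lies 19 mm behind it; y points along the fingers, z is the direction in which the jaws open and shut, and the axes are right-handed (so a half turn about y gives the same grasp; the last joint's range is limited). The gripper opens to 87 mm and grips with 3 to 60 N. Pads are 19 mm wide; open, the fingers measure 117 mm over their backs; the gripper's body (75 mm by 190 mm) begins 51 mm behind the grasp point.
Start: joints at [-1.277, 0.332, -0.065, 1.46, 0.022, 1.35, -0.088], TCP at [0.195, 0.594, 0.186] pointing down, gripper open.
Joint ranges: [-2.6, 2.6], [-0.5, 2.12], [-1.47, 1.34], [0.16, 2.42], [-1.27, 4.41], [0.06, 2.06], [-2.6, 2.6]. Speed limits (rad/s): [2.22, 2.22, 2.79, 2.79, 3.14, 3.14, 3.14].

INTERFACE

Orientations are given as [roll, pitch, yaw] about the fixed x, y, z axes, in that order (R = Rz(yaw) Ry(pitch) Rx(roll)).
In Python, from bench import ctrl gives the robot as it stands. The module is installed in compiled form; this text tells all that it offers.
- The arm moves only by the tool drive_tool, never from a script. Its argument "series" is a list of rows, each an object with "delta_rot": the turn, a rotation vector about the tool's x, y, z in rad, a list of three; "xyz": the shift along the tool's x, y, z in m, a list of three; "jaw": the closure, from 0 (fully open) to 1 (shut). In form: [{"delta_rot": [rx, ry, rz], "xyz": [dx, dy, dz], "jaw": jaw}, ...]. A call has 1 to 12 rows; each row shifts and turns the commanded pose from where the row before left it, along the tool's axes as they then stand; what a row does not reach is not made up. A row lasts 1/8 s, in which the tool goes at most 62.5 mm and 10.7 degrees, less where a joint would pass 70% of its speed; a pose out of reach is approached as far as the arm can. A call is refused whole if a number of a shift passes 0.0625 or a number of a turn 0.188, either way. A call with a gripper value outside its range is refused whole. The fingers move at their own pace and stop on an object; the grip force is fixed at half the most. Time passes only in rows, so rows that do not move let the fingers close. It gives the time, the measured TCP pose, the force and the opening at its end, in the units of the state.
- ctrl.get_state(): the state, without advancing time (a new reading comes with each control period).
- ctrl.grab_frame(name): name is "scene" or "top"; returns a dict with "image" (384x512x3 uint8, blue, green, red), "z_map" (384x512 float32, m along the optical axis (not along the pixel's ray), 0 where there is no reading), "fovy" (degrees; the focal length in pixels is half the picture's height over the tangent of half this angle, whatever the lens; pixels are square), "cx", "cy" (the principal point, pixels), "D" ([k1, k2, p1, p2, k3] as OpenCV has them; the pictures are not rectified), "world_to_cam" (4x4, takes a point from world to camera coordinates). Camera axes: x right, y up, looking along -z (the intrinsics and any distortion apply to the point x, -y, -z); pixel columns grow to the right and rows downward; lengths in m; the calibration is good to about 2 mm. A picture is of the moment at which its call begins.
- ctrl.hand_in(): hands the job in, once; it reports no verdict.
The state is a dict: "t": time; "q": joint angles; "dq": joint speeds; "joint_torque": joint torques, N m; "tcp_pos": TCP position; "orientation": TCP orientation; "force": force on the tool from outside, world axes, zero at the start; "torque": the same for the moment, N m; "opening": finger opening in m.
Only numpy, scipy, OpenCV 4.12 (cv2) and the standard library are available. Lean on these libraries where they do the work, as an engineer would, in place of code of your own. Each camera call takes 0.05 s, during which the arm holds its last target.

## Working session

There is one attempt and no reset: what is moved stays moved. The work goes in short steps, Python scripts to look and compute and a tool call to move; the robot and the scene stay as the last step left them, time stands still between calls to the robot, and variables do not carry over. Pictures are saved under pics/ and viewed, and the job is handed in when it is done.

Besides the shell and the picture viewer there is one more tool, called after "Emit:" as name([rows], argument=value, ...), one row to a line, values as JSON. drive_tool: Moves the arm, as the interface text tells. Its arguments: {"type":"object","properties":{"series":{"type":"array"}},"required":["series"]}

```bash
mkdir -p pics; cat > h.py <<'E'
import numpy as np,cv2
from bench import ctrl
def K(f):
    h=f["image"].shape[0]; fl=h/2/np.tan(np.radians(f["fovy"])/2)
    return np.array([[fl,0,f["cx"]],[0,fl,f["cy"]],[0,0,1.]])
def ray(f,uv):
    uv=np.array(uv,float).reshape(-1,1,2)
    n=cv2.undistortPoints(uv,K(f),np.array(f["D"],float))[:,0]
    d=np.c_[n[:,0],-n[:,1],-np.ones(len(n))]
    T=np.array(f["world_to_cam"]);R=T[:3,:3];t=T[:3,3]
    return -R.T@t, d@R
def onz(f,uv,z):
    o,d=ray(f,uv); s=(z-o[2])/d[:,2]; return o+d*s[:,None]
def depthpt(f,uv):
    o,d=ray(f,uv); uv=np.array(uv,int).reshape(-1,2)
    return o+d*f["z_map"][uv[:,1],uv[:,0]][:,None]
def proj(f,P):
    T=np.array(f["world_to_cam"]);p=np.array(P,float).reshape(-1,3)@T[:3,:3].T+T[:3,3]
    p=p*[1,-1,-1]
    return cv2.projectPoints(p,np.zeros(3),np.zeros(3),K(f),np.array(f["D"],float))[0][:,0]
E
python3 - <<'E'
from h import *
import pickle
for n in("scene","top"):
    f=ctrl.grab_frame(n); pickle.dump(f,open(n+"0.pkl","wb"))
    cv2.imwrite(f"pics/{n}0.png",cv2.resize(f["image"],None,fx=1.56,fy=1.56,interpolation=cv2.INTER_CUBIC))
    print(n,f["fovy"],f["D"],np.round(ray(f,[[256,192]])[0],3),np.round(f["world_to_cam"],2).tolist())
print(ctrl.get_state())
E
```

```text
scene 55.806334655364296 [-0.09399389  0.          0.          0.          0.        ] [-0.075 -0.369  0.916] [[0.53, -0.85, -0.02, -0.26], [0.65, 0.39, 0.65, -0.4], [-0.54, -0.35, 0.76, -0.87], [0.0, 0.0, 0.0, 1.0]]
top 47.892542548560805 [-0.14074596  0.          0.          0.          0.        ] [0.226 0.015 1.456] [[-0.13, -0.99, -0.0, 0.04], [0.97, -0.12, 0.2, -0.51], [-0.2, 0.02, 0.98, -1.38], [0.0, 0.0, 0.0, 1.0]]
{'t': 0.1, 'q': array([-1.2766003 ,  0.33282222, -0.06467836,  1.46082416,  0.02162246,
        1.34990612, -0.08849688]), 'dq': array([-6.37880962e-04, -8.12012193e-04, -1.79634929e-05, -2.62580539e-03,
        3.11828928e-04, -7.18754130e-04,  4.18358369e-04]), 'joint_torque': array([ 8.21320209e-04, -6.24544430e+01,  2.40475894e-02, -3.90715599e+01,
       -6.16144622e-02,  3.64754826e-02,  3.88605645e-05]), 'tcp_pos': array([0.19460915, 0.59352919, 0.18494086]), 'orientation': array([-1.57205746e+00, -8.47931572e-05, -3.16789860e-01]), 'force': array([-0.11317702,  0.1119109 ,  0.26110378]), 'torque': array([-0.03340187,  0.02453454, -0.03650091]), 'opening': 0.08681529610596078}
```

View pics/scene0.png

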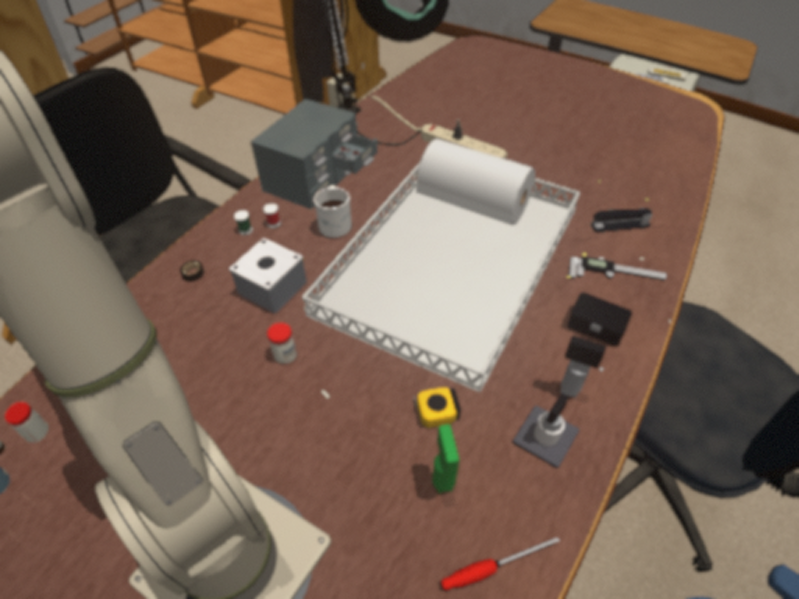

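View pics/top0.png

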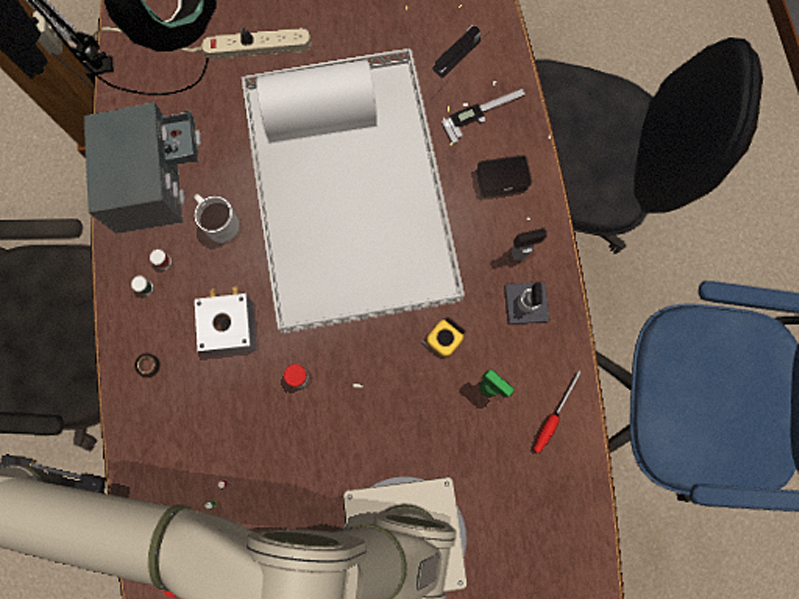

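```bash
python3 - <<'E'
import pickle
from h import *
a=pickle.load(open("scene0.pkl","rb"))["image"][205:305,265:415]
b=pickle.load(open("top0.pkl","rb"))["image"][140:260,280:380]
c=pickle.load(open("top0.pkl","rb"))["image"][180:235,115:170]
d=pickle.load(open("scene0.pkl","rb"))["image"][145:205,140:200]
cv2.imwrite("pics/za.png",cv2.resize(a,None,fx=5,fy=5,interpolation=cv2.INTER_CUBIC))
cv2.imwrite("pics/zb.png",cv2.resize(b,None,fx=5,fy=5,interpolation=cv2.INTER_CUBIC))
cv2.imwrite("pics/zc.png",np.hstack([cv2.resize(x,(400,400),interpolation=cv2.INTER_CUBIC) for x in(c,d)]))
E
```

```text
(no output)
```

View pics/za.png

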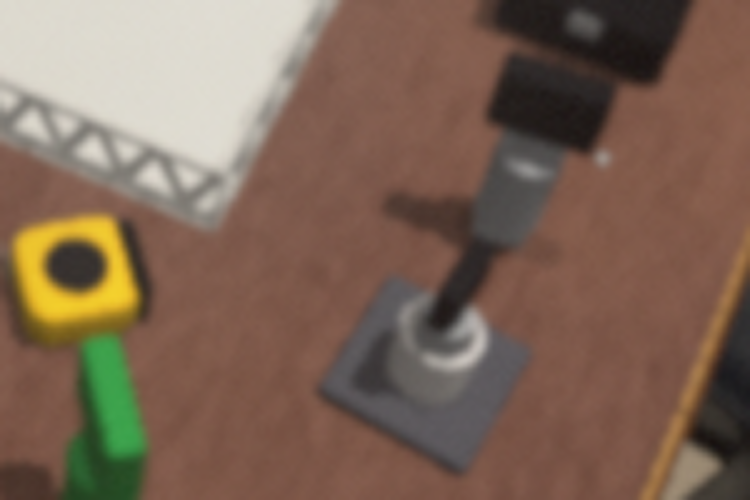

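View pics/zb.png

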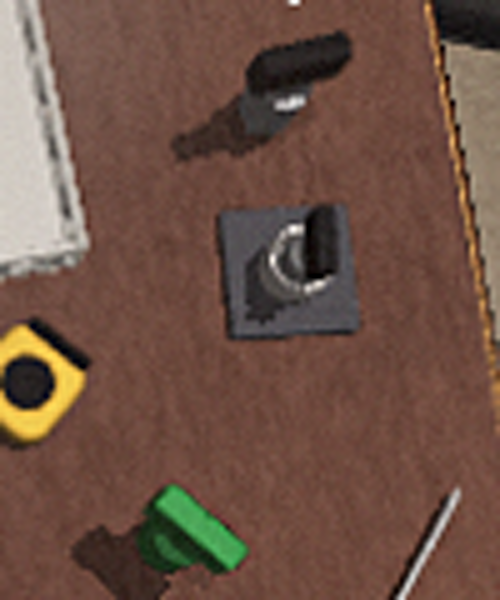

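View pics/zc.png

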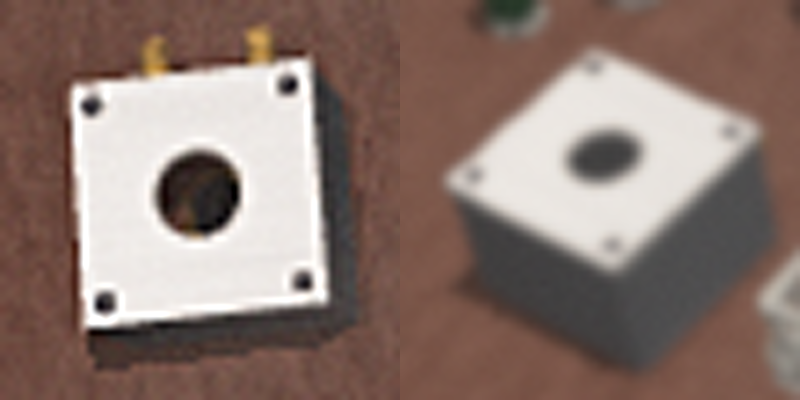

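```bash
cat > m.py <<'E'
from h import *
def white_quad(f,roi,thr):
    u0,u1,v0,v1=roi; g=cv2.cvtColor(f["image"],cv2.COLOR_BGR2GRAY)[v0:v1,u0:u1]
    S=8; g=cv2.resize(g,None,fx=S,fy=S,interpolation=cv2.INTER_LINEAR)
    m=(g>thr).astype(np.uint8)
    cs,h=cv2.findContours(m,cv2.RETR_CCOMP,cv2.CHAIN_APPROX_NONE)
    def sub(c): return (c.reshape(-1,2)+.5)/S-.5+[u0,v0]
    i=max(range(len(cs)),key=lambda i:cv2.contourArea(cs[i]))
    kids=[j for j in range(len(cs)) if h[0][j][3]==i]
    j=max(kids,key=lambda j:cv2.contourArea(cs[j]))
    return sub(cs[i]),sub(cs[j])
E
python3 - <<'E'
from m import *
import pickle
for n,roi,thr in(("top",(115,170,180,235),130),("scene",(140,200,145,205),145)):
    f=pickle.load(open(n+"0.pkl","rb"))
    o,i=white_quad(f,roi,thr)
    P=onz(f,o,.08)[:,:2]; H=onz(f,i,.08)[:,:2]
    r=cv2.minAreaRect((P*1000).astype(np.float32)); e=cv2.fitEllipse((H*1000).astype(np.float32))
    print(n,"plate",r,"hole",e)
    d=depthpt(f,[[np.mean(o[:,0])+12,np.mean(o[:,1])]]); print(d)
E
```

```text
top plate ((499.90838623046875, 321.0621337890625), (112.69650268554688, 127.625244140625), 89.02456665039062) hole ((491.97772216796875, 320.6379089355469), (38.59807586669922, 38.661380767822266), 42.34803771972656)
[[0.49201044 0.27982198 0.08181036]]
scene plate ((490.5977478027344, 321.9053039550781), (116.83541870117188, 116.3328628540039), 89.14686584472656) hole ((489.5482177734375, 320.627685546875), (34.52781677246094, 35.49826431274414), 71.47402954101562)
[[0.50976841 0.28715841 0.07889658]]
```

```bash
python3 - <<'E'
from m import *
import pickle
for n,roi,thr in(("top",(115,170,180,235),130),("scene",(140,200,145,205),145)):
    f=pickle.load(open(n+"0.pkl","rb"))
    for t in (thr-15,thr,thr+20):
        o,i=white_quad(f,roi,t)
        P=onz(f,o,.08)[:,:2]*1000
        c=np.array([491,321.]); th=np.radians(0)
        for k in range(4):
            X=np.array([np.cos(th),np.sin(th)]);Y=np.array([-X[1],X[0]])
            q=np.c_[(P-c)@X,(P-c)@Y]
            S={}
            for nm,a,s in(("x+",0,1),("x-",0,-1),("y+",1,1),("y-",1,-1)):
                b=q[(abs(q[:,1-a])<42)&(q[:,a]*s>40)&(q[:,a]*s<59+3)]
                sl=np.polyfit(b[:,1-a],b[:,a],1)
                for _ in range(4):
                    r=b[:,a]-np.polyval(sl,b[:,1-a]); k2=abs(r)<1.0 if abs(r).max()>1 else abs(r)<9
                    if k2.sum()>10: sl=np.polyfit(b[k2,1-a],b[k2,a],1)
                S[nm]=sl
            dth=np.mean([-S["x+"][0],-S["x-"][0],S["y+"][0],S["y-"][0]])
            off=np.array([(S["x+"][1]+S["x-"][1])/2,(S["y+"][1]+S["y-"][1])/2])
            c=c+off[0]*X+off[1]*Y; th+=dth
        H=cv2.fitEllipse((onz(f,i,.08)[:,:2]*1000).astype(np.float32))
        print(n,t,c.round(1),round(th,4),"size",round(S["x+"][1]-S["x-"][1],1),round(S["y+"][1]-S["y-"][1],1),{k:round(v[0],3) for k,v in S.items()},np.round(H[0],1),np.round(H[1],1))
E
```

```text
top 115 [492.7 321.1] -0.0116 size 112.6 111.8 {'x+': np.float64(-0.002), 'x-': np.float64(0.005), 'y+': np.float64(-0.002), 'y-': np.float64(0.005)} [492.  320.6] [37.8 38.1]
top 130 [492.6 321.1] -0.0125 size 111.8 111.1 {'x+': np.float64(-0.0), 'x-': np.float64(0.004), 'y+': np.float64(-0.001), 'y-': np.float64(0.005)} [492.  320.6] [38.6 38.7]
top 150 [492.6 321.1] -0.013 size 110.8 110.1 {'x+': np.float64(0.001), 'x-': np.float64(0.003), 'y+': np.float64(-0.001), 'y-': np.float64(0.004)} [492.  320.7] [39.6 39.7]
scene 130 [490.6 321.9] -0.0128 size 117.4 118.2 {'x+': np.float64(0.006), 'x-': np.float64(-0.0), 'y+': np.float64(0.014), 'y-': np.float64(-0.008)} [489.5 320.6] [32.  33.7]
scene 145 [490.4 321.8] -0.0139 size 114.9 115.5 {'x+': np.float64(0.008), 'x-': np.float64(-0.002), 'y+': np.float64(0.014), 'y-': np.float64(-0.008)} [489.5 320.6] [34.5 35.5]
scene 165 [490.2 321.8] -0.0158 size 111.9 112.2 {'x+': np.float64(0.011), 'x-': np.float64(-0.006), 'y+': np.float64(0.012), 'y-': np.float64(-0.007)} [489.6 320.7] [37.6 38.2]
```

```bash
python3 - <<'E'
from h import *
import pickle
out=[]
for n in("top","scene"):
    f=pickle.load(open(n+"0.pkl","rb"))
    uv=proj(f,[.4915,.3213,.08])[0].astype(int); r=12
    c=f["image"][uv[1]-r:uv[1]+r,uv[0]-r:uv[0]+r].astype(float)
    c=np.clip(c*3,0,255).astype(np.uint8); out.append(cv2.resize(c,(390,390),interpolation=cv2.INTER_CUBIC))
    g=f["image"][uv[1]-9:uv[1]+9,uv[0]-9:uv[0]+9].max(2) ; print(g)
cv2.imwrite("pics/hole.png",np.hstack(out))
for n,roi in(("top",(330,360,175,205)),("scene",(340,375,245,295))):
    f=pickle.load(open(n+"0.pkl","rb")); u0,u1,v0,v1=roi
    g=f["image"][v0:v1,u0:u1].max(2); m=(g<55).astype(np.uint8)
    c=f["image"][v0:v1,u0:u1]; print(n,f["image"][v0:v1,u0:u1].shape)
    cv2.imwrite(f"pics/key_{n}.png",cv2.resize(c,None,fx=12,fy=12,interpolation=cv2.INTER_NEAREST))
E
```

```text
[[235 235 237 236 237 237 236 237 236 238 237 238 237 240 237 237 239 236]
 [236 237 238 237 239 237 237 238 238 241 240 241 239 238 238 237 235 238]
 [237 237 239 237 238 239 239 242 245 247 251 249 246 241 238 238 236 238]
 [238 238 238 238 241 241 247 248 226 186 176 190 216 247 247 242 238 240]
 [240 237 239 238 242 246 224 164  99  69  55  71  98 153 235 245 239 237]
 [239 239 238 241 246 229 123  51  34  37  45  42  40  51 127 242 245 239]
 [238 238 240 243 240 146  50  37  47  48  47  54  56  50  62 163 243 241]
 [239 239 241 249 221  58  38  51  58  49  65  60  49  40  42 103 241 242]
 [236 238 243 243 166  36  43  48  47  57  54  50  38  38  21  30 237 245]
 [239 241 245 243 132  27  44  47  62  59  49  35  44  42  30  19 234 247]
 [239 239 245 240 132  30  39  47  65  52  41  44  44  31  33  24 240 248]
 [239 240 243 245 164  33  42  64  86  55  40  41  48  35  26 108 239 242]
 [239 240 243 249 226  77  59  86  99  73  38  40  46  28  36 202 243 241]
 [236 237 237 242 244 160  73  86  83  73  39  37  28  12 134 245 247 241]
 [238 238 240 241 248 242 165  91  73  64  29  13 
[... 935 characters left out ...]
 230 213 171 123  91  74  69  67  66  67  69  82 121 178 220 230]
 [236 235 228 199 143  93  71  68  66  65  64  67  68  82 126 184 221 231]
 [236 235 227 196 138  88  68  65  67  66  66  70  80 107 153 201 226 232]
 [236 235 230 210 162 113  84  76  72  74  78  93 115 152 190 220 229 232]
 [235 234 233 224 198 159 127 110 103 105 119 143 172 199 221 229 232 232]
 [234 234 234 232 224 208 186 172 165 167 178 198 217 225 230 231 232 232]
 [234 233 233 233 233 229 225 220 220 220 222 228 230 231 233 232 232 232]
 [235 234 234 233 233 233 233 233 232 233 233 234 234 233 233 233 232 232]
 [235 235 234 234 233 233 233 234 233 234 234 234 234 233 234 233 233 232]]
top (30, 30, 3)
scene (50, 35, 3)
```

View pics/hole.png

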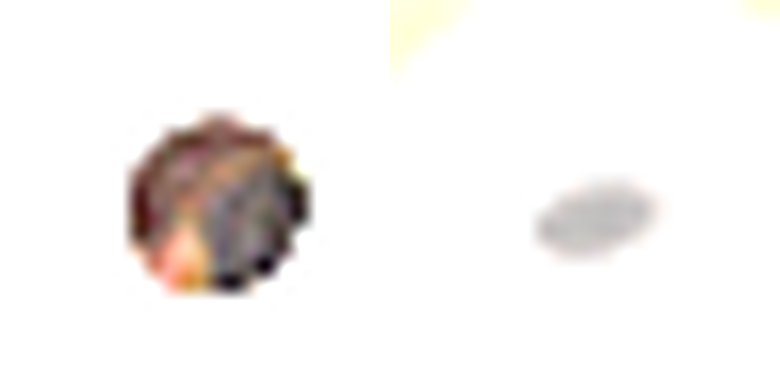

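View pics/key_top.png

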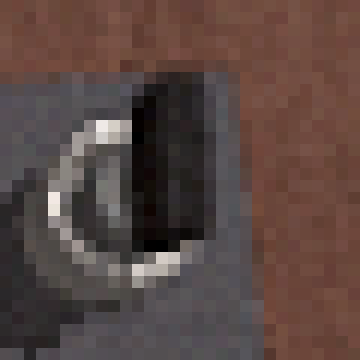

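View pics/key_scene.png

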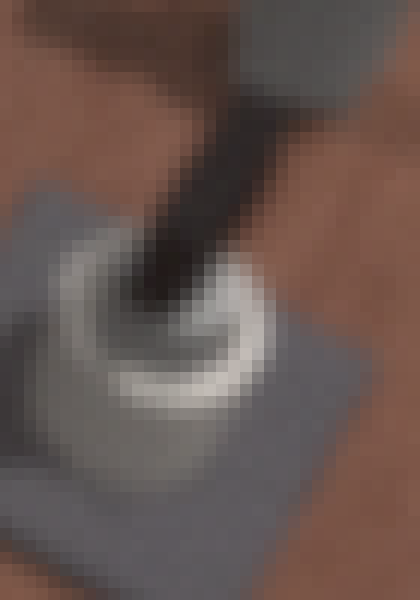

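```bash
python3 - <<'E'
from h import *
import pickle
for n,roi in(("top",(325,360,170,215)),("scene",(335,380,240,300))):
    f=pickle.load(open(n+"0.pkl","rb")); u0,u1,v0,v1=roi
    U,V=np.meshgrid(np.arange(u0,u1),np.arange(v0,v1)); uv=np.c_[U.ravel(),V.ravel()]
    P=depthpt(f,uv); 
    ok=(P[:,2]>.105)&(P[:,2]<.13)
    Q=P[ok]*1000; print(n,ok.sum(),Q.min(0).round(),Q.max(0).round(),Q.mean(0).round(1))
    if n=="top":
        g=f["image"].max(2)[v0:v1,u0:u1]
        print((P[:,2].reshape(U.shape)[5:24,8:22]*1000).round().astype(int)); print(g[5:24,8:22])
    else:
        print((P[:,2].reshape(U.shape)[0:34,5:32]*1000).round().astype(int))
    print("stand foot pts"); 
E
```

```text
top 73 [ 442. -343.  106.] [ 485. -326.  124.] [ 462.9 -333.4  116.7]
[[ -6   3  -1  -2   4  -3  -1  -1   4   5   3  -4  -1   0]
 [  2   2   0  -2  -2  -2   2  -5  -1   4  -5   9   3   1]
 [ -3  -4   5   2   2   1   4   5  -3  -7  -4  -2   3   1]
 [  3   1   2   0   6   3   0  -5   5   1   1   3   5   2]
 [  2  -1   4   3   4   4   4  -7  -1   7  -6   5   1   5]
 [  0   0  -3  -2   3   7  -4   7   0   0   7  -1   8  10]
 [ 10  12  12  11   8  12  10  13  11  11 121 116 118 115]
 [  7  11   6  10  11  12  11  12  11 116 124 113 122 117]
 [ 11  14  10  14  12  16  15  11  96 109 118 115 118 119]
 [ 14  13   7   7  13  10  15  15  93 111 117 121 120 122]
 [ 10  10  12  12  48  52  52  56  95 108 118 117 116 120]
 [ 14   9  14  48  49  53  50  46 102 108 114 120 112 120]
 [ 13   9  51  55  36  28  73  73  95 110 122 119 118 119]
 [ 14  51  54  17  19  68  79  71  92 109 115 117 119 120]
 [ 29  55  51  13  56  68  69  72  91 109 116 117 115 123]
 [ 46  54  16  41  63  79  74  72  90 106 120 118 117 121]
 [ 43  58  25  49  60  75  72  69  89 108 117 117 117 114]
 [ 37  56  53  51  59  67  
[... 4459 characters left out ...]
1   2]
 [ 10  11  13  15  10  54  50  46  39  64  92  94  97 101  99  99 102  78
   70  68  55   0  -1   1   1  -2 916]
 [ 13  10  11  11  10  56  54  40  33  64  86  91  94  95  97  99  91  74
   72  71  52  54  -2   1   0   1   1]
 [ 12  13  12  12  13  56  54  31  53  60  67  84  90  92  95  94  69  72
   69  70  54  54  10   9   3   1  -1]
 [ 10  12  10  10  46  55  57  20  51  59  65  69  73  89  87  69  69  70
   71  69  54  51  11   9  11   1  -1]
 [  9  11  11   7  43  53  55  13  48  59  61  64  64  67  67  71  69  73
   67  44  52  51  14   9  14   9   1]
 [ 10  12   9  27  40  49  53  51  45  48  58  57  62  66  66  67  68  64
   60  40  57  54   9  10   9   9  14]]
stand foot pts
```

```bash
cat > cloud.py <<'E'
from h import *
def cloud(f,roi):
    u0,u1,v0,v1=roi
    U,V=np.meshgrid(np.arange(u0,u1),np.arange(v0,v1)); uv=np.c_[U.ravel(),V.ravel()]
    return depthpt(f,uv)*1000,uv
E
python3 - <<'E'
from cloud import *
import pickle
from scipy.optimize import least_squares
for n,roi in(("top",(325,360,170,215)),("scene",(335,380,240,300))):
    f=pickle.load(open(n+"0.pkl","rb")); P,uv=cloud(f,roi)
    Q=P[(P[:,2]>112)&(P[:,2]<130)]
    r=cv2.minAreaRect(Q[:,:2].astype(np.float32)); print(n,"handle top",r,Q.mean(0).round(1))
    e=Q[:,:2]-Q[:,:2].mean(0); w,v=np.linalg.eigh(e.T@e); print(" axis ang",np.arctan2(v[1,1],v[0,1]))
    A=np.c_[Q[:,:2]-Q[:,:2].mean(0),np.ones(len(Q))]; print(" plane",np.linalg.lstsq(A,Q[:,2],rcond=None)[0].round(3))
    R=P[(P[:,2]>48)&(P[:,2]<58)]; c0=np.array([455,-333.])
    for _ in range(5):
        R=R[abs(np.hypot(*(R[:,:2]-c0).T)-20.2)<5]
        s=least_squares(lambda c:np.hypot(R[:,0]-c[0],R[:,1]-c[1])-20.2,c0,loss="soft_l1"); c0=s.x
    print(" rim",c0.round(1),len(R),R[:,2].mean().round(1),"resid",np.abs(s.fun).mean().round(2))
    F=P[(P[:,2]>6)&(P[:,2]<17)]
    F=F[(np.hypot(*(F[:,:2]-c0).T)<66)]
    print(" foot",cv2.minAreaRect(F[:,:2].astype(np.float32)))
    B=P[(P[:,2]>66)&(P[:,2]<75)]; print(" barrel top",B.min(0).round(1),B.max(0).round(1),len(B),B.mean(0).round(1))
E
```

```text
top handle top ((463.1575622558594, -334.5848693847656), (14.182531356811523, 42.9508056640625), 85.15394592285156) [ 462.6 -334.2  118. ]
 axis ang 3.0447959835967833
 plane [ 1.20000e-02 -3.60000e-02  1.17968e+02]
 rim [ 458.4 -334.4] 13 52.4 resid 2.13
 foot ((453.91168212890625, -342.47149658203125), (109.02806854248047, 122.07374572753906), 82.56269836425781)
 barrel top [ 451.5 -330.5   66.8] [ 474.9 -321.1   75. ] 17 [ 464.8 -326.6   70.5]
scene handle top ((460.6636962890625, -334.3230895996094), (14.542463302612305, 45.56068420410156), 83.5048599243164) [ 458.5 -334.3  118. ]
 axis ang 3.012248662374618
 plane [5.60000e-02 8.20000e-02 1.17964e+02]
 rim [ 458.8 -333.7] 54 53.1 resid 1.03
 foot ((460.51739501953125, -336.9622497558594), (98.7730484008789, 91.32173919677734), 86.93074035644531)
 barrel top [ 446.4 -351.9   66.2] [ 567.9 -320.8   74.2] 51 [ 493.3 -338.9   70.2]
```

Emit:
drive_tool([
  {"delta_rot": [0,-0.117,0],"xyz": [0,0,0],"jaw": 0},
  {"delta_rot": [0,-0.1,0],"xyz": [0,-0.04,0],"jaw": 0},
  {"delta_rot": [0,0,0],"xyz": [0.05,-0.03,0],"jaw": 0},
  {"delta_rot": [0,0,0],"xyz": [0.05,0,0],"jaw": 0},
  {"delta_rot": [0,0,0],"xyz": [0,0,0],"jaw": 0},
])

```text
t: 0.72
tcp_pos: [0.2994, 0.5819, 0.2549]
orientation: [-1.572, -0.002, -0.107]
force: [0.6, 0.9, -0.1]
opening: 0.0869
```

```bash
cat > go.py <<'E'
import sys
from h import *
from scipy.spatial.transform import Rotation as Ro
def st(): 
    s=ctrl.get_state(); R=Ro.from_euler("xyz",s["orientation"])
    return s,R
def show():
    s,R=st(); M=R.as_matrix()
    print("t",round(s["t"],2),"tcp",(s["tcp_pos"]*1000).round(2),"toolx yaw",round(np.arctan2(M[1,0],M[0,0]),4),"down",M[:,1].round(4),"q",s["q"].round(2),"F",s["force"].round(2),"T",s["torque"].round(3),"open",round(s["opening"]*1000,2))
    return s,M
def to(p):
    s,M=show(); d=M.T@(np.array(p)-s["tcp_pos"]); print("tool delta mm",(d*1000).round(1))
if __name__=="__main__":
    a=[float(x) for x in sys.argv[1:]]
    to(a) if a else show()
E
python3 go.py 0.4615 -0.3343 0.26
```

```text
t 0.72 tcp [299.37 581.91 254.95] toolx yaw -0.1068 down [ 0.0019 -0.0017 -1.    ] q [-1.14  0.38 -0.03  1.26  0.02  1.51  0.29] F [ 0.57  0.93 -0.12] T [ 0.007 -0.031  0.021] open 86.87
tool delta mm [ 258.9   -3.2 -893.7]
```

Emit:
drive_tool([
  {"delta_rot": [0,0,0],"xyz": [0.04,0,-0.04],"jaw": 0},
  {"delta_rot": [0,0,0],"xyz": [0.04,0,-0.045],"jaw": 0},
  {"delta_rot": [0,0,0],"xyz": [0.04,0,-0.045],"jaw": 0},
  {"delta_rot": [0,0,0],"xyz": [0.04,0,-0.045],"jaw": 0},
  {"delta_rot": [0,0,0],"xyz": [0.04,0,-0.045],"jaw": 0},
  {"delta_rot": [0,0,0],"xyz": [0.01,0,-0.045],"jaw": 0},
  {"delta_rot": [0,0,0],"xyz": [0.01,0,-0.045],"jaw": 0},
  {"delta_rot": [0,0,0],"xyz": [0.01,0,-0.045],"jaw": 0},
  {"delta_rot": [0,0,0],"xyz": [0,0,-0.045],"jaw": 0},
  {"delta_rot": [0,0,0],"xyz": [0,0,-0.045],"jaw": 0},
  {"delta_rot": [0,0,0],"xyz": [0,0,-0.045],"jaw": 0},
  {"delta_rot": [0,0,0],"xyz": [0,0,-0.045],"jaw": 0},
])

```text
t: 2.22
tcp_pos: [0.4689, 0.028, 0.2553]
orientation: [-1.57, 0.001, -0.099]
force: [-0.2, -0.1, -0.7]
opening: 0.0869
```

Emit:
drive_tool([
  {"delta_rot": [0,0,0],"xyz": [0.01,0,-0.045],"jaw": 0},
  {"delta_rot": [0,0,0],"xyz": [0.01,0,-0.045],"jaw": 0},
  {"delta_rot": [0,0,0],"xyz": [0.01,0,-0.045],"jaw": 0},
  {"delta_rot": [0,0,0],"xyz": [0,0,-0.045],"jaw": 0},
  {"delta_rot": [0,0,0],"xyz": [0,0,-0.045],"jaw": 0},
  {"delta_rot": [0,0,0],"xyz": [0,0,-0.045],"jaw": 0},
  {"delta_rot": [0,0,0],"xyz": [0,0,-0.045],"jaw": 0},
  {"delta_rot": [0,0,0],"xyz": [0,0,-0.03],"jaw": 0},
  {"delta_rot": [0,0,0],"xyz": [0,0,0],"jaw": 0},
  {"delta_rot": [0,0,0],"xyz": [0,0,0],"jaw": 0},
])

```text
t: 3.48
tcp_pos: [0.4656, -0.3161, 0.2551]
orientation: [-1.57, 0.001, -0.098]
force: [1.3, 1.8, -0.8]
opening: 0.0871
```

```bash
python3 go.py 0.4615 -0.3343 0.15
```

```text
t 3.48 tcp [ 465.64 -316.11  255.14] toolx yaw -0.0985 down [-5.0e-04  1.1e-03 -1.0e+00] q [-0.1   0.18  0.71  1.55 -0.12  1.45  2.09] F [ 1.26  1.79 -0.76] T [ 0.     0.014 -0.009] open 87.13
tool delta mm [ -2.3 105.1 -18.6]
```

```bash
python3 - <<'E'
from cloud import *
import pickle
f=pickle.load(open("scene0.pkl","rb")); P,uv=cloud(f,(355,395,212,250))
Q=P[(P[:,2]>70)&(P[:,2]<300)];print(Q.min(0),Q.max(0))
f=pickle.load(open("top0.pkl","rb")); P,uv=cloud(f,(320,352,140,172))
Q=P[(P[:,2]>70)&(P[:,2]<300)];print(Q.min(0),Q.max(0),len(Q))
E
```

```text
[ 555.78300554 -364.32812956   70.34823462] [ 585.10964363 -304.68430755  155.02515603]
[ 556.62500857 -366.80025322   71.64690222] [ 589.25459611 -303.44595154  154.64868399] 223
```

Emit:
drive_tool([
  {"delta_rot": [0,0,0],"xyz": [-0.0023,0.03,-0.0093],"jaw": 0},
  {"delta_rot": [0,0,0],"xyz": [0,0.035,-0.0093],"jaw": 0},
  {"delta_rot": [0,0,0],"xyz": [0,0.03,0],"jaw": 0},
  {"delta_rot": [0,0,0],"xyz": [0,0,0],"jaw": 0},
  {"delta_rot": [0,0,0],"xyz": [0,0,0],"jaw": 0},
])

```text
t: 4.1
tcp_pos: [0.462, -0.3352, 0.1619]
orientation: [-1.571, -0.001, -0.098]
force: [-0.1, -0.2, -0.1]
opening: 0.0868
```

```bash
python3 - <<'E'
from go import *
to([.4615,-.3343,.081])
for n in("scene","top"):
    f=ctrl.grab_frame(n); cv2.imwrite(f"pics/{n}1.png",cv2.resize(f["image"],None,fx=1.56,fy=1.56,interpolation=cv2.INTER_CUBIC))
E
```

```text
t 4.1 tcp [ 462.01 -335.24  161.88] toolx yaw -0.0984 down [ 1.3e-03 -1.0e-04 -1.0e+00] q [-0.05  0.26  0.71  1.68 -0.18  1.27  2.17] F [-0.14 -0.17 -0.12] T [ 0.028  0.004 -0.025] open 86.8
tool delta mm [-0.7 80.9  0.9]
```

View pics/scene1.png

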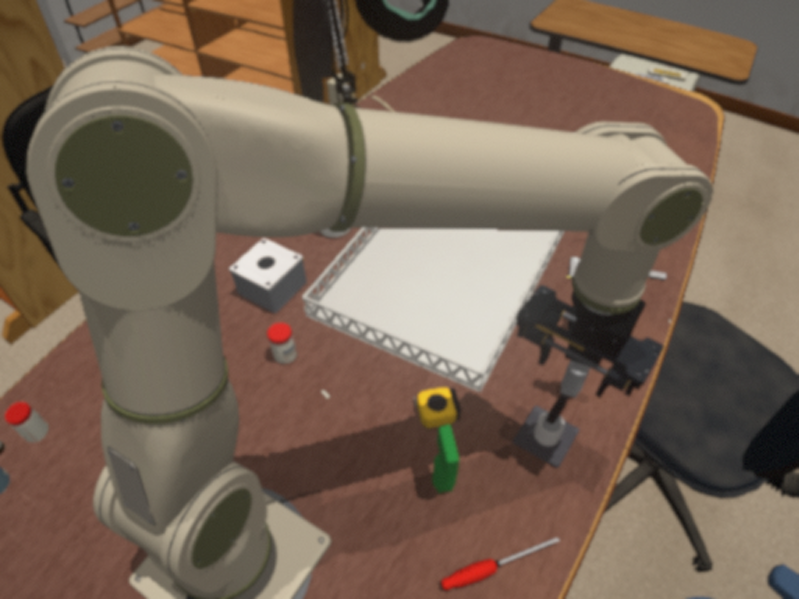

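View pics/top1.png

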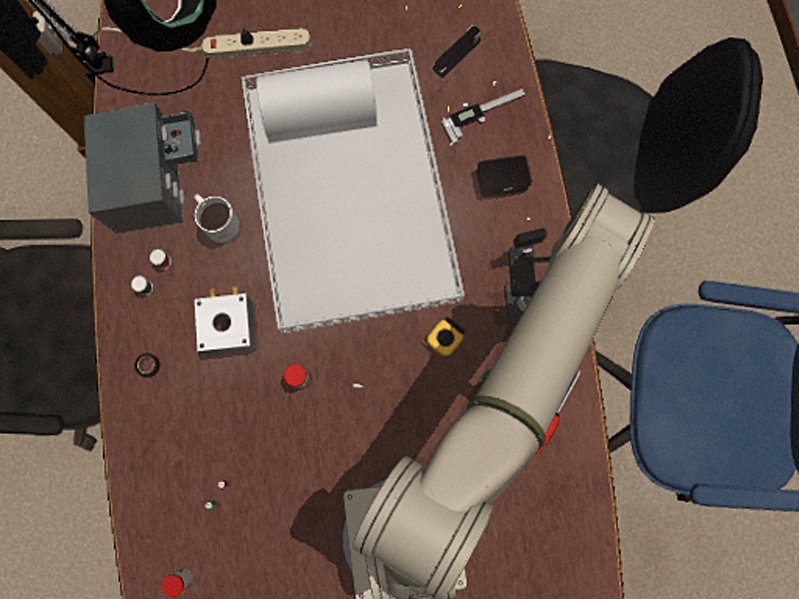

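Emit:
drive_tool([
  {"delta_rot": [0,0,0],"xyz": [-0.0005,0.02,0.0008],"jaw": 0},
  {"delta_rot": [0,0,0],"xyz": [0,0.03,0],"jaw": 0},
  {"delta_rot": [0,0,0],"xyz": [0,0.02,0],"jaw": 0},
  {"delta_rot": [0,0,0],"xyz": [0,0.0105,0],"jaw": 0},
  {"delta_rot": [0,0,0],"xyz": [0,0,0],"jaw": 0},
  {"delta_rot": [0,0,0],"xyz": [0,0,0],"jaw": 0.5},
  {"delta_rot": [0,0,0],"xyz": [0,0,0],"jaw": 0.65},
  {"delta_rot": [0,0,0],"xyz": [0,0,0],"jaw": 0.75},
  {"delta_rot": [0,0,0],"xyz": [0,0,0],"jaw": 0.75},
])

```text
t: 5.32
tcp_pos: [0.4607, -0.335, 0.0803]
orientation: [-1.571, -0.0, -0.1]
force: [0.8, -0.7, -0.1]
opening: 0.0551
```

```bash
python3 go.py 0.4615 -0.3343 0.081
```

```text
t 5.33 tcp [ 460.74 -335.     80.27] toolx yaw -0.0998 down [ 2.e-04  1.e-04 -1.e+00] q [-0.02  0.34  0.69  1.77 -0.24  1.11  2.21] F [ 0.78 -0.67 -0.13] T [-0.024  0.012  0.037] open 55.08
tool delta mm [ 0.7 -0.7  0.8]
```

Emit:
drive_tool([
  {"delta_rot": [0,0,0],"xyz": [0,0,0.0005],"jaw": 0.8},
  {"delta_rot": [0,0,0],"xyz": [0,0,0],"jaw": 0.8},
  {"delta_rot": [0,0,0],"xyz": [0,0,0],"jaw": 0.85},
  {"delta_rot": [0,0,0],"xyz": [0,0,0],"jaw": 0.9},
  {"delta_rot": [0,0,0],"xyz": [0,0,0],"jaw": 1},
  {"delta_rot": [0,0,0],"xyz": [0,0,0],"jaw": 1},
  {"delta_rot": [0,0,0],"xyz": [0,0,0],"jaw": 1},
  {"delta_rot": [0,0,0],"xyz": [0,0,0],"jaw": 1},
])

```text
t: 6.32
tcp_pos: [0.4607, -0.3345, 0.0801]
orientation: [-1.571, -0.0, -0.1]
force: [0.5, 0.2, 0.3]
opening: 0.0121
```

```bash
python3 go.py 0.4615 -0.3343 0.081
```

```text
t 6.33 tcp [ 460.73 -334.48   80.1 ] toolx yaw -0.0998 down [ 0.e+00  1.e-04 -1.e+00] q [-0.02  0.34  0.69  1.77 -0.24  1.11  2.21] F [0.52 0.18 0.3 ] T [0.065 0.    0.039] open 12.08
tool delta mm [ 0.7 -0.9  0.3]
```

Emit:
drive_tool([
  {"delta_rot": [0,0,0],"xyz": [0,0,0],"jaw": 1},
  {"delta_rot": [0,0,0],"xyz": [0,-0.01,0],"jaw": 1},
  {"delta_rot": [0,0,0],"xyz": [0,-0.02,0],"jaw": 1},
  {"delta_rot": [0,0,0],"xyz": [0,-0.03,0],"jaw": 1},
  {"delta_rot": [0,0,0],"xyz": [0,-0.03,0],"jaw": 1},
  {"delta_rot": [0,0,0],"xyz": [0,-0.04,0],"jaw": 1},
  {"delta_rot": [0,0,0],"xyz": [0,-0.03,0],"jaw": 1},
  {"delta_rot": [0,0,0],"xyz": [0,0,0],"jaw": 1},
  {"delta_rot": [0,0,0],"xyz": [0,0,0],"jaw": 1},
])

```text
t: 7.45
tcp_pos: [0.4604, -0.3342, 0.2394]
orientation: [-1.57, 0.001, -0.1]
force: [0.7, -0.5, -2.8]
opening: 0.0123
```

```bash
python3 - <<'E'
from go import *
to([.4915,.3213,.25])
import pickle
for n in("scene","top"):
    f=ctrl.grab_frame(n); pickle.dump(f,open(n+"2.pkl","wb"))
    p=proj(f,[.46,-.334,.14])[0].astype(int); print(p)
    c=f["image"][max(0,p[1]-50):p[1]+70,p[0]-60:p[0]+60]
    cv2.imwrite(f"pics/{n}2.png",cv2.resize(c,None,fx=4.5,fy=4.5,interpolation=cv2.INTER_CUBIC))
E
```

```text
t 7.45 tcp [ 460.38 -334.21  239.42] toolx yaw -0.0998 down [-8.e-04  6.e-04 -1.e+00] q [-0.07  0.21  0.73  1.56 -0.14  1.42  2.14] F [ 0.66 -0.5  -2.81] T [0.038 0.03  0.009] open 12.27
tool delta mm [-34.3 -10.2 655.4]
[359 253]
[346 186]
```

View pics/scene2.png

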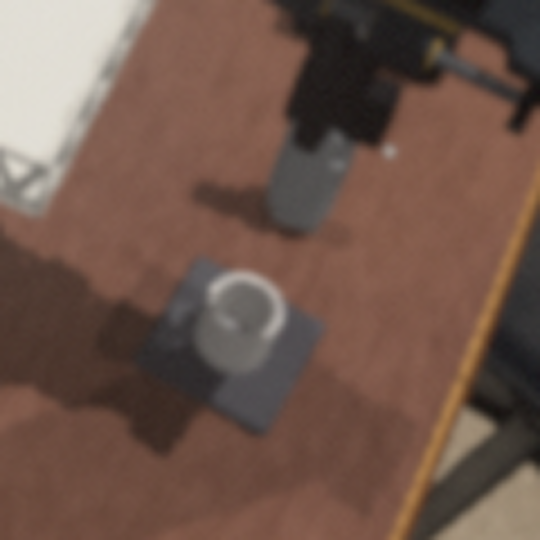

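```bash
python3 - <<'E'
from cloud import *
import pickle
from scipy.optimize import least_squares
for n in("scene","top"):
    f=pickle.load(open(n+"2.pkl","rb"))
    print(n,proj(f,[[.46,-.334,.169],[.46,-.334,.179],[.46,-.334,.229],[.46,-.334,.053]]).round(1).tolist())
    p=proj(f,[.46,-.334,.053])[0].astype(int)
    P,uv=cloud(f,(p[0]-15,p[0]+15,p[1]-15,p[1]+15))
    R=P[(P[:,2]>48)&(P[:,2]<58)]; c0=np.array([459,-334.])
    for _ in range(6):
        R=R[abs(np.hypot(*(R[:,:2]-c0).T)-20.2)<5]
        s=least_squares(lambda c:np.hypot(R[:,0]-c[0],R[:,1]-c[1])-20.2,c0,loss="soft_l1"); c0=s.x
    print(" rim",c0.round(1),len(R),R[:,2].mean().round(1),np.abs(s.fun).mean().round(2))
f=pickle.load(open("scene2.pkl","rb"))
c=f["image"][180:270,320:410]; cv2.imwrite("pics/s2b.png",cv2.resize(c,None,fx=6.5,fy=6.5,interpolation=cv2.INTER_CUBIC))
f=pickle.load(open("top2.pkl","rb"))
c=f["image"][140:230,290:380]; cv2.imwrite("pics/t2b.png",cv2.resize(c,None,fx=6.5,fy=6.5,interpolation=cv2.INTER_CUBIC))
E
```

```text
scene [[362.5, 247.7], [363.4, 245.4], [368.1, 233.5], [353.0, 271.1]]
 rim [ 460.3 -333.9] 100 52.7 1.23
top [[348.5, 185.0], [349.3, 184.3], [353.3, 180.7], [340.5, 192.3]]
 rim [ 463.8 -333.3] 22 53.2 0.89
```

View pics/s2b.png

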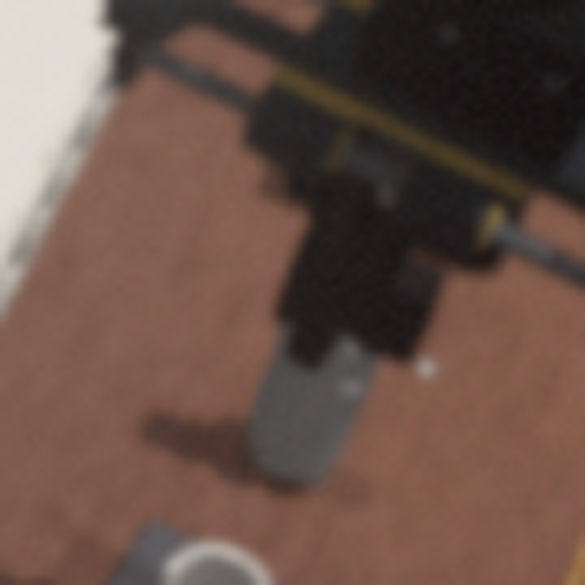

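View pics/t2b.png

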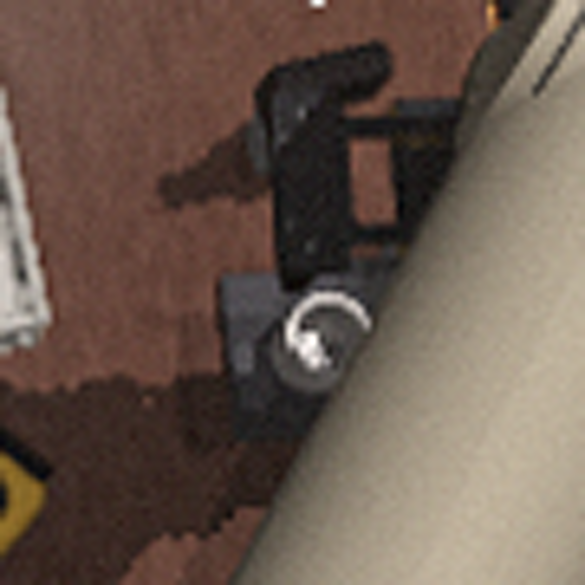

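Emit:
drive_tool([
  {"delta_rot": [0,0,0],"xyz": [0,-0.005,0.03],"jaw": 1},
  {"delta_rot": [0,0,0],"xyz": [0,-0.005,0.04],"jaw": 1},
  {"delta_rot": [0,0,0],"xyz": [0,0,0.045],"jaw": 1},
  {"delta_rot": [0,0,0],"xyz": [0,0,0.045],"jaw": 1},
  {"delta_rot": [0,0,0],"xyz": [0,0,0.045],"jaw": 1},
  {"delta_rot": [0,0,0],"xyz": [0,0,0.045],"jaw": 1},
  {"delta_rot": [0,0,0],"xyz": [0,0,0.04],"jaw": 1},
  {"delta_rot": [0,0,0],"xyz": [0,0,0.03],"jaw": 1},
  {"delta_rot": [0,0,0],"xyz": [0,0,0.015],"jaw": 1},
  {"delta_rot": [0,0,0],"xyz": [0,0,0],"jaw": 1},
  {"delta_rot": [0,0,0],"xyz": [0,0,0],"jaw": 1},
])

```text
t: 8.93
tcp_pos: [0.494, -0.0028, 0.25]
orientation: [-1.571, 0.0, -0.102]
force: [-0.3, 0.0, -1.5]
opening: 0.0122
```

```bash
python3 - <<'E'
from go import *
s,M=show()
to([.4915,.3213,.25])
import pickle
for n in("scene","top"):
    f=ctrl.grab_frame(n); pickle.dump(f,open(n+"3.pkl","wb"))
    p=proj(f,s["tcp_pos"]-[0,0,.04])[0].astype(int); print(p, proj(f,s["tcp_pos"]-np.array([[0,0,.0701],[0,0,.01]])))
    c=f["image"][max(0,p[1]-40):p[1]+40,p[0]-45:p[0]+45]
    cv2.imwrite(f"pics/{n}3.png",cv2.resize(c,None,fx=7,fy=7,interpolation=cv2.INTER_CUBIC))
E
```

```text
t 8.93 tcp [494.    -2.77 249.99] toolx yaw -0.1017 down [-2.e-04 -4.e-04 -1.e+00] q [-0.5  -0.    0.41  1.71  0.    1.43  1.38] F [-0.32  0.04 -1.48] T [-0.008 -0.005  0.013] open 12.2
t 8.93 tcp [494.    -2.77 249.99] toolx yaw -0.1017 down [-2.e-04 -4.e-04 -1.e+00] q [-0.5  -0.    0.41  1.71  0.    1.43  1.38] F [-0.32  0.04 -1.48] T [-0.008 -0.005  0.013] open 12.2
tool delta mm [-3.540e+01 -1.000e-01  3.221e+02]
[253 176] [[253.89247552 183.82921464]
 [253.55418534 168.3644912 ]]
[239 184] [[239.9987055  186.89597629]
 [239.73741375 182.60708576]]
```

View pics/scene3.png

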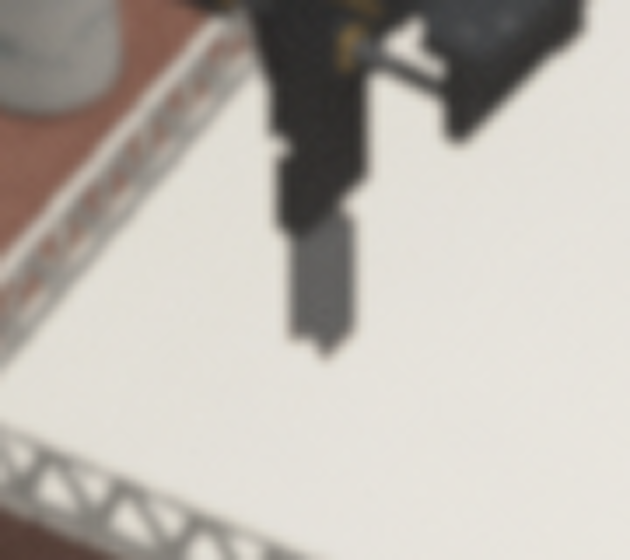

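View pics/top3.png

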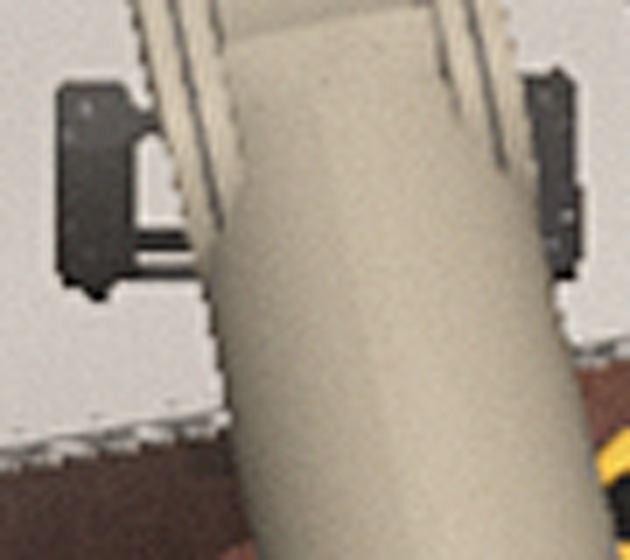

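```bash
python3 - <<'E'
from go import *
import pickle
f=pickle.load(open("scene3.pkl","rb"))
g=f["image"].max(2)
m=g<160
for r in range(165,190):
    row=g[r,240:268].astype(float); 
    # half-level crossing subpixel
    lv=160; idx=np.where(row<lv)[0]
    if len(idx)==0: print(r,"none");continue
    a,b=idx[0],idx[-1]
    l=240+a-(lv-row[a])/(row[a-1]-row[a]) if a>0 else 240; rr=240+b+(lv-row[b])/(row[b+1]-row[b])
    print(r,round(l,2),round(rr,2),"c",round((l+rr)/2,2),"w",round(rr-l,2))
tcp=np.array([.494,-.00277,.25]);y=-.1017
X=np.array([np.cos(y),np.sin(y),0]);Y=np.array([-X[1],X[0],0])
tip=tcp-[0,0,.0701]
for dx in(0,.0015):
    t=tip+dx*X
    pr=[t+sx*.011*X+sy*Yv*Y for sx in(-1,1) for sy in(-1,1) for Yv in(.005,.0085)]
    print("prongs",proj(f,pr).round(1).tolist())
    a=np.linspace(0,2*np.pi,60); 
    for h in(.01,.06):
        c=t+.014*np.c_[np.cos(a),np.sin(a),0*a]+[0,0,h]; q=proj(f,c); print(h,"barrel u",q[:,0].min().round(2),q[:,0].max().round(2),"v",q[:,1].min().round(2),q[:,1].max().round(2))
E
```

```text
165 246.67 256.84 c 251.75 w 10.17
166 246.69 257.2 c 251.94 w 10.5
167 246.79 257.81 c 252.3 w 11.03
168 247.19 258.12 c 252.65 w 10.93
169 248.02 258.17 c 253.09 w 10.15
170 248.59 258.15 c 253.37 w 9.56
171 248.83 258.19 c 253.51 w 9.36
172 248.87 258.2 c 253.53 w 9.34
173 248.85 258.19 c 253.52 w 9.33
174 248.89 258.19 c 253.54 w 9.3
175 248.85 258.18 c 253.52 w 9.33
176 248.88 258.2 c 253.54 w 9.31
177 248.87 258.18 c 253.53 w 9.31
178 248.87 258.16 c 253.52 w 9.29
179 248.9 258.15 c 253.53 w 9.25
180 248.89 258.13 c 253.51 w 9.24
181 248.94 258.11 c 253.53 w 9.17
182 248.98 257.91 c 253.45 w 8.93
183 249.24 257.5 c 253.37 w 8.26
184 251.57 256.61 c 254.09 w 5.03
185 252.9 255.59 c 254.25 w 2.7
186 none
187 none
188 none
189 none
prongs [[252.9, 187.0], [253.9, 187.6], [250.0, 185.4], [249.0, 184.8], [257.8, 182.3], [258.8, 182.8], [254.9, 180.7], [253.9, 180.1]]
0.01 barrel u 248.72 258.96 v 177.64 185.13
0.06 barrel u 248.23 258.87 v 164.66 172.19
prongs [[253.2, 186.7], [254.2, 187.3], [250.3, 185.1], [249.3, 184.5], [258.1, 182.0], [259.1, 182.5], [255.2, 180.4], [254.2, 179.8]]
0.01 barrel u 249.06 259.29 v 177.32 184.81
0.06 barrel u 248.59 259.22 v 164.34 171.86
```

```bash
python3 - <<'E'
from go import *
import pickle
f=pickle.load(open("scene3.pkl","rb"))
g=f["image"].max(2)
print(g[180:190,246:262])
for lv in(180,195):
  for r in range(171,190,2):
    row=g[r,240:268].astype(float); 
    idx=np.where(row<lv)[0]
    if len(idx)==0: print(r,"none");continue
    a,b=idx[0],idx[-1]
    l=240+a-(lv-row[a])/(row[a-1]-row[a]) if a>0 else 240; rr=240+b+(lv-row[b])/(row[b+1]-row[b])
    print(r,round(l,2),round(rr,2),"c",round((l+rr)/2,2),"w",round(rr-l,2))
z=f["z_map"][172:190,246:262]; print(z.round(3))
P=depthpt(f,[[u,v] for v in range(173,182) for u in range(250,258)])*1000
print(P.reshape(9,8,3)[[0,4,8]].round(0).tolist())
E
```

```text
[[226 225 208 154 109  97  99  98  96  98  98 108 153 206 226 228]
 [227 225 208 157 110  99  96 100 100  99  99 110 154 208 225 228]
 [226 225 209 159 115 103 101  98  97 100 101 117 164 210 226 228]
 [227 225 211 169 132 122 116 105 100 100 111 138 182 218 227 228]
 [226 225 218 192 173 168 154 125 106 111 137 175 208 225 228 229]
 [227 226 224 220 214 212 195 156 126 138 175 208 223 227 229 230]
 [228 227 227 227 226 225 217 184 160 177 207 223 228 229 229 229]
 [227 228 228 227 228 227 224 212 200 211 223 227 229 229 229 229]
 [228 228 228 228 228 228 227 225 223 225 228 228 229 229 229 229]
 [228 227 228 228 228 228 228 228 227 227 228 229 230 229 230 230]]
171 248.44 258.56 c 253.5 w 10.11
173 248.48 258.56 c 253.52 w 10.07
175 248.48 258.55 c 253.51 w 10.06
177 248.5 258.55 c 253.52 w 10.05
179 248.51 258.53 c 253.52 w 10.02
181 248.55 258.48 c 253.52 w 9.93
183 248.74 257.95 c 253.35 w 9.22
185 252.38 256.15 c 254.27 w 3.77
187 none
189 none
171 248.15 258.83 c 253.49 w 10.68
173 248.2 258.83 c 253.52 w 10.63
175 248.2 258.82 c 253.51 w 10.61
177 248.22 258.82 c 253.52 w 10.6
[... 1815 characters left out ...]
26 1.223 1.224 1.223 1.227
  1.227 1.225 1.228 1.228]
 [1.223 1.226 1.227 1.219 1.224 1.225 1.228 1.221 1.222 1.223 1.223 1.227
  1.224 1.223 1.22  1.224]]
[[[481.0, 0.0, 232.0], [479.0, -4.0, 236.0], [481.0, -6.0, 236.0], [482.0, -8.0, 236.0], [483.0, -11.0, 237.0], [485.0, -13.0, 235.0], [486.0, -15.0, 236.0], [491.0, -15.0, 232.0]], [[479.0, -1.0, 219.0], [480.0, -3.0, 220.0], [480.0, -6.0, 221.0], [481.0, -9.0, 222.0], [482.0, -11.0, 222.0], [486.0, -12.0, 220.0], [486.0, -15.0, 221.0], [490.0, -16.0, 218.0]], [[480.0, 1.0, 202.0], [482.0, -2.0, 202.0], [481.0, -5.0, 205.0], [481.0, -8.0, 206.0], [483.0, -10.0, 206.0], [484.0, -13.0, 206.0], [487.0, -14.0, 204.0], [490.0, -16.0, 202.0]]]
```

```bash
python3 - <<'E'
from go import *
import pickle
from scipy.optimize import least_squares
f=pickle.load(open("scene3.pkl","rb"))
def fit(r0,r1):
    P=depthpt(f,[[u,v] for v in range(r0,r1) for u in range(249,259)])*1000
    P=P[(P[:,2]>175)&(P[:,2]<300)]
    s=least_squares(lambda c:np.hypot(P[:,0]-c[0],P[:,1]-c[1])-14,[494,-3],loss="soft_l1"); print(s.x.round(2),P[:,2].mean().round(0),np.abs(s.fun).mean().round(2))
fit(171,177);fit(177,183);fit(171,183)
E
```

```text
[494.62  -2.3 ] 231.0 1.0
[494.18  -2.48] 209.0 0.68
[494.38  -2.39] 220.0 0.85
```

Emit:
drive_tool([
  {"delta_rot": [0,0,0],"xyz": [-0.0035,0,0.03],"jaw": 1},
  {"delta_rot": [0,0,0],"xyz": [-0.0045,0,0.04],"jaw": 1},
  {"delta_rot": [0,0,0],"xyz": [-0.0055,0,0.05],"jaw": 1},
  {"delta_rot": [0,0,0],"xyz": [-0.0055,0,0.05],"jaw": 1},
  {"delta_rot": [0,0,0],"xyz": [-0.0055,0,0.05],"jaw": 1},
  {"delta_rot": [0,0,0],"xyz": [-0.0055,0,0.05],"jaw": 1},
  {"delta_rot": [0,0,0],"xyz": [-0.0035,0,0.032],"jaw": 1},
  {"delta_rot": [0,0,0],"xyz": [-0.0015,0,0.014],"jaw": 1},
  {"delta_rot": [0,0,0],"xyz": [0,0,0.005],"jaw": 1},
  {"delta_rot": [0,0,0],"xyz": [0,0.03,0],"jaw": 1},
  {"delta_rot": [0,0,0],"xyz": [0,0.03,0],"jaw": 1},
  {"delta_rot": [0,0,0],"xyz": [0,0,0],"jaw": 1},
])

```text
t: 10.52
tcp_pos: [0.4908, 0.3192, 0.1885]
orientation: [-1.574, 0.002, -0.102]
force: [-0.3, -0.3, -1.6]
opening: 0.0116
```

```bash
python3 go.py .491 .3212 .16
```

```text
t 10.53 tcp [490.82 319.23 188.46] toolx yaw -0.102 down [-0.0028 -0.0028 -1.    ] q [-0.79  0.24  0.16  1.57 -0.04  1.33  0.85] F [-0.33 -0.25 -1.62] T [ 0.043  0.025 -0.019] open 11.58
tool delta mm [ 0.  28.5  2.1]
```

Emit:
drive_tool([
  {"delta_rot": [0,0,0],"xyz": [0,0.015,0.001],"jaw": 1},
  {"delta_rot": [0,0,0],"xyz": [0,0.01,0.001],"jaw": 1},
  {"delta_rot": [0,0,0],"xyz": [0,0.003,0],"jaw": 1},
  {"delta_rot": [0,0,0],"xyz": [0,0,0],"jaw": 1},
  {"delta_rot": [0,0,0],"xyz": [0,0,0],"jaw": 1},
])

```text
t: 11.15
tcp_pos: [0.4916, 0.3239, 0.1626]
orientation: [-1.57, -0.0, -0.1]
force: [-0.2, -0.3, -2.1]
opening: 0.0121
```

```bash
python3 - <<'E'
from go import *
to([.491,.3212,.16])
import pickle
s,M=st()
for n in("scene","top"):
    f=ctrl.grab_frame(n); pickle.dump(f,open(n+"4.pkl","wb"))
    p=proj(f,[.491,.321,.1])[0].astype(int)
    c=f["image"][max(0,p[1]-40):p[1]+40,p[0]-45:p[0]+45]
    cv2.imwrite(f"pics/{n}4.png",cv2.resize(c,None,fx=7,fy=7,interpolation=cv2.INTER_CUBIC))
E
```

```text
t 11.15 tcp [491.65 323.89 162.61] toolx yaw -0.0998 down [ 5.e-04  5.e-04 -1.e+00] q [-0.79  0.26  0.16  1.6  -0.04  1.28  0.84] F [-0.17 -0.34 -2.14] T [-0.017 -0.002 -0.005] open 12.08
tool delta mm [-0.4  2.6 -2.7]
```

View pics/scene4.png

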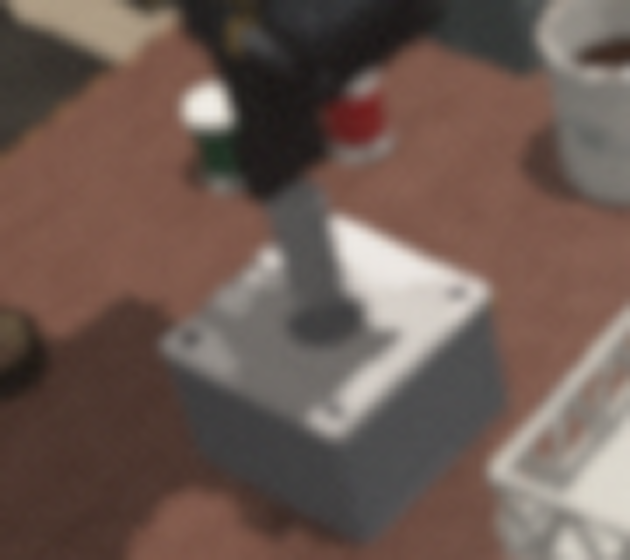

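View pics/top4.png

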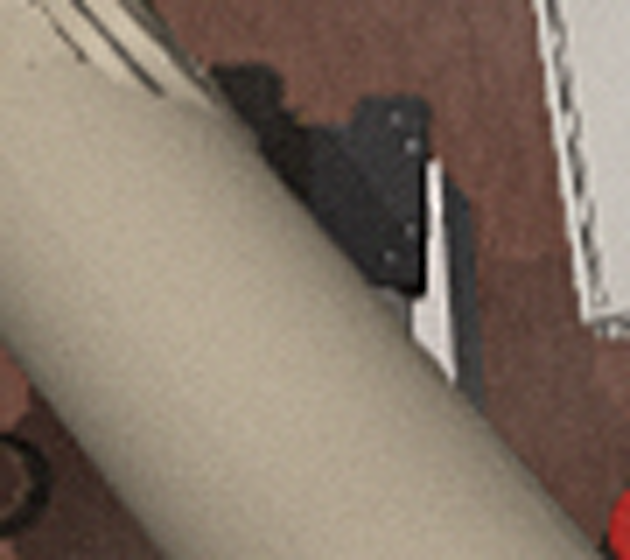

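Emit:
drive_tool([
  {"delta_rot": [0,0,0],"xyz": [-0.0005,0.0026,-0.0026],"jaw": 1},
  {"delta_rot": [0,0,0],"xyz": [0,0,0],"jaw": 1},
  {"delta_rot": [0,0,0],"xyz": [0,0,0],"jaw": 1},
  {"delta_rot": [0,0,0],"xyz": [0,0,0],"jaw": 1},
])

```text
t: 11.75
tcp_pos: [0.4907, 0.3212, 0.1596]
orientation: [-1.571, -0.0, -0.1]
force: [0.3, 0.6, -1.7]
opening: 0.012
```

```bash
python3 - <<'E'
from go import *
from cloud import *
from scipy.optimize import least_squares
for k in range(4):
    to([.491,.3212,.16])
    f=ctrl.grab_frame("scene"); s,M=st(); t=s["tcp_pos"]
    p=proj(f,t-[0,0,.035])[0].astype(int)
    P,uv=cloud(f,(p[0]-12,p[0]+12,p[1]-12,p[1]+14))
    for lo,hi in((103,128),(128,150)):
        Q=P[(P[:,2]>lo)&(P[:,2]<hi)&(np.hypot(P[:,0]-491,P[:,1]-321)<20)]
        q=least_squares(lambda c:np.hypot(Q[:,0]-c[0],Q[:,1]-c[1])-14,[491,321],loss="soft_l1"); print(lo,len(Q),q.x.round(2),np.abs(q.fun).mean().round(2))
E
```

```text
t 11.75 tcp [490.69 321.24 159.61] toolx yaw -0.0997 down [ 0.e+00  2.e-04 -1.e+00] q [-0.79  0.26  0.16  1.61 -0.04  1.27  0.85] F [ 0.3   0.61 -1.73] T [ 0.016 -0.044 -0.035] open 12.03
tool delta mm [ 0.3 -0.4 -0. ]
103 45 [491.78 321.14] 1.07
128 57 [491.81 321.02] 1.47
t 11.8 tcp [490.71 321.25 159.6 ] toolx yaw -0.0997 down [ 1.e-04  1.e-04 -1.e+00] q [-0.79  0.26  0.16  1.61 -0.04  1.27  0.85] F [ 0.62  0.07 -2.13] T [0.018 0.008 0.001] open 11.66
tool delta mm [ 0.3 -0.4 -0. ]
103 48 [491.94 320.33] 1.23
128 60 [491.91 320.74] 2.08
t 11.85 tcp [490.72 321.22 159.57] toolx yaw -0.0997 down [ 0.e+00  1.e-04 -1.e+00] q [-0.79  0.26  0.16  1.61 -0.04  1.27  0.85] F [-0.14  0.04 -0.99] T [-0.014 -0.014 -0.049] open 12.2
tool delta mm [ 0.3 -0.4  0. ]
103 45 [491.28 320.74] 1.17
128 57 [492.32 320.76] 1.69
t 11.9 tcp [490.71 321.25 159.58] toolx yaw -0.0997 down [ 0.e+00  1.e-04 -1.e+00] q [-0.79  0.26  0.16  1.61 -0.04  1.27  0.85] F [-0.27  0.06 -1.44] T [-0.012 -0.039  0.028] open 11.81
tool delta mm [ 0.3 -0.4 -0. ]
103 45 [491.63 321.06] 1.07
128 56 [491.83 320.57] 1.71
```

Emit:
drive_tool([
  {"delta_rot": [0,0,0],"xyz": [0,0.01,0],"jaw": 1},
  {"delta_rot": [0,0,0],"xyz": [0,0.01,0],"jaw": 1},
  {"delta_rot": [0,0,0],"xyz": [0,0.01,0],"jaw": 1},
  {"delta_rot": [0,0,0],"xyz": [0,0.007,0],"jaw": 1},
  {"delta_rot": [0,0,0],"xyz": [0,0,0],"jaw": 1},
  {"delta_rot": [0,0,0],"xyz": [0,0,0],"jaw": 1},
])

```text
t: 12.7
tcp_pos: [0.4909, 0.3213, 0.1229]
orientation: [-1.57, -0.0, -0.1]
force: [-0.3, 0.2, -0.6]
opening: 0.0121
```

```bash
python3 go.py .491 .3212 .12
```

```text
t 12.7 tcp [490.87 321.31 122.85] toolx yaw -0.0998 down [ 4.e-04  4.e-04 -1.e+00] q [-0.79  0.29  0.16  1.66 -0.05  1.2   0.85] F [-0.29  0.19 -0.6 ] T [ 0.072 -0.017  0.012] open 12.13
tool delta mm [ 0.1  2.9 -0.1]
```

Emit:
drive_tool([
  {"delta_rot": [0,0,0],"xyz": [0,0.001,0],"jaw": 1},
  {"delta_rot": [0,0,0],"xyz": [0,0.001,0],"jaw": 1},
  {"delta_rot": [0,0,0],"xyz": [0,0.001,0],"jaw": 1},
  {"delta_rot": [0,0,0],"xyz": [0,0,0],"jaw": 1},
  {"delta_rot": [0,0,0],"xyz": [0,0,0],"jaw": 1},
])

```text
t: 13.32
tcp_pos: [0.4907, 0.3212, 0.1196]
orientation: [-1.571, -0.0, -0.1]
force: [0.7, -0.4, -2.4]
opening: 0.0117
```

Emit:
drive_tool([
  {"delta_rot": [0,0,0],"xyz": [0,0.001,0],"jaw": 1},
  {"delta_rot": [0,0,0],"xyz": [0,0.001,0],"jaw": 1},
  {"delta_rot": [0,0,0],"xyz": [0,0,0],"jaw": 1},
  {"delta_rot": [0,0,0],"xyz": [0,0,0],"jaw": 1},
])

```text
t: 13.82
tcp_pos: [0.4907, 0.3212, 0.1176]
orientation: [-1.571, -0.0, -0.1]
force: [-0.0, -0.9, -2.2]
opening: 0.0119
```

Emit:
drive_tool([
  {"delta_rot": [0,0,0],"xyz": [0,0.001,0],"jaw": 1},
  {"delta_rot": [0,0,0],"xyz": [0,0.0005,0],"jaw": 1},
  {"delta_rot": [0,0,0],"xyz": [0,0,0],"jaw": 1},
  {"delta_rot": [0,0,0],"xyz": [0,0,0],"jaw": 1},
])

```text
t: 14.32
tcp_pos: [0.4907, 0.3212, 0.116]
orientation: [-1.571, 0.0, -0.1]
force: [1.0, 0.2, -1.4]
opening: 0.0122
```

Emit:
drive_tool([
  {"delta_rot": [0,0,0],"xyz": [0,0.001,0],"jaw": 1},
  {"delta_rot": [0,0,0],"xyz": [0,0.0005,0],"jaw": 1},
  {"delta_rot": [0,0,0],"xyz": [0,0,0],"jaw": 1},
  {"delta_rot": [0,0,0],"xyz": [0,0,0],"jaw": 1},
])

```text
t: 14.82
tcp_pos: [0.4907, 0.3212, 0.1146]
orientation: [-1.571, -0.0, -0.1]
force: [-0.3, 0.5, -2.0]
opening: 0.0118
```

Emit:
drive_tool([
  {"delta_rot": [0,0,0],"xyz": [0,0.001,0],"jaw": 1},
  {"delta_rot": [0,0,0],"xyz": [0,0.0005,0],"jaw": 1},
  {"delta_rot": [0,0,0],"xyz": [0,0,0],"jaw": 1},
  {"delta_rot": [0,0,0],"xyz": [0,0,0],"jaw": 1},
])

```text
t: 15.32
tcp_pos: [0.4907, 0.3212, 0.1131]
orientation: [-1.571, -0.0, -0.1]
force: [0.3, 0.5, -1.1]
opening: 0.0121
```

Emit:
drive_tool([
  {"delta_rot": [0,0,0],"xyz": [0,0.001,0],"jaw": 1},
  {"delta_rot": [0,0,0],"xyz": [0,0.0005,0],"jaw": 1},
  {"delta_rot": [0,0,0],"xyz": [0,0,0],"jaw": 1},
  {"delta_rot": [0,0,0],"xyz": [0,0,0],"jaw": 1},
])

```text
t: 15.82
tcp_pos: [0.4907, 0.3212, 0.1116]
orientation: [-1.571, -0.0, -0.1]
force: [-0.1, 0.7, -0.3]
opening: 0.0119
```

Emit:
drive_tool([
  {"delta_rot": [0,0,0],"xyz": [0,0.001,0],"jaw": 1},
  {"delta_rot": [0,0,0],"xyz": [0,0,0],"jaw": 1},
  {"delta_rot": [0,0,0],"xyz": [0,0,0],"jaw": 1},
])

```text
t: 16.2
tcp_pos: [0.4907, 0.3212, 0.1105]
orientation: [-1.571, 0.0, -0.1]
force: [0.2, 0.1, -2.2]
opening: 0.0118
```

Emit:
drive_tool([
  {"delta_rot": [0,0,0],"xyz": [0,0,0],"jaw": 1},
])

```text
t: 16.32
tcp_pos: [0.4907, 0.3212, 0.1106]
orientation: [-1.571, -0.0, -0.1]
force: [-0.5, -0.6, -1.5]
opening: 0.0121
```

Emit:
drive_tool([
  {"delta_rot": [0,0,0],"xyz": [0,0,0],"jaw": 1},
])

```text
t: 16.45
tcp_pos: [0.4907, 0.3212, 0.1106]
orientation: [-1.571, -0.0, -0.1]
force: [0.9, 0.4, -1.7]
opening: 0.0119
```

Emit:
drive_tool([
  {"delta_rot": [0,0,0],"xyz": [0,0.001,0],"jaw": 1},
  {"delta_rot": [0,0,0],"xyz": [0,0.0005,0],"jaw": 1},
  {"delta_rot": [0,0,0],"xyz": [0,0,0],"jaw": 1},
  {"delta_rot": [0,0,0],"xyz": [0,0,0],"jaw": 1},
])

```text
t: 16.95
tcp_pos: [0.4907, 0.3212, 0.1091]
orientation: [-1.571, -0.0, -0.1]
force: [-0.8, -0.6, -1.2]
opening: 0.0121
```

Emit:
drive_tool([
  {"delta_rot": [0,0,0],"xyz": [0,0.001,0],"jaw": 1},
  {"delta_rot": [0,0,0],"xyz": [0,0,0],"jaw": 1},
  {"delta_rot": [0,0,0],"xyz": [0,0,0],"jaw": 1},
])

```text
t: 17.32
tcp_pos: [0.4907, 0.3212, 0.108]
orientation: [-1.571, 0.0, -0.1]
force: [0.5, -0.2, -2.1]
opening: 0.0119
```

Emit:
drive_tool([
  {"delta_rot": [0,0,0],"xyz": [0,0.001,0],"jaw": 1},
  {"delta_rot": [0,0,0],"xyz": [0,0,0],"jaw": 1},
  {"delta_rot": [0,0,0],"xyz": [0,0,0],"jaw": 1},
])

```text
t: 17.7
tcp_pos: [0.4907, 0.3212, 0.107]
orientation: [-1.571, 0.0, -0.1]
force: [0.4, 0.4, -2.2]
opening: 0.0117
```

```bash
python3 go.py .491 .3212 .12
```

```text
t 17.7 tcp [490.66 321.19 107.03] toolx yaw -0.0998 down [-0.  0. -1.] q [-0.79  0.3   0.16  1.68 -0.05  1.17  0.85] F [ 0.45  0.43 -2.17] T [ 0.039 -0.02  -0.036] open 11.72
tool delta mm [  0.3 -13.    0. ]
```

Emit:
drive_tool([
  {"delta_rot": [0,0,0],"xyz": [0,0.001,0],"jaw": 1},
  {"delta_rot": [0,0,0],"xyz": [0,0,0],"jaw": 1},
  {"delta_rot": [0,0,0],"xyz": [0,0,0],"jaw": 1},
])

```text
t: 18.08
tcp_pos: [0.4907, 0.3212, 0.106]
orientation: [-1.571, 0.0, -0.1]
force: [0.5, -0.7, -1.7]
opening: 0.0122
```

Emit:
drive_tool([
  {"delta_rot": [0,0,0],"xyz": [0,0.001,0],"jaw": 1},
  {"delta_rot": [0,0,0],"xyz": [0,0,0],"jaw": 1},
  {"delta_rot": [0,0,0],"xyz": [0,0,0],"jaw": 1},
])

```text
t: 18.45
tcp_pos: [0.4907, 0.3212, 0.1051]
orientation: [-1.571, 0.0, -0.1]
force: [0.1, 0.8, -1.9]
opening: 0.0119
```

Emit:
drive_tool([
  {"delta_rot": [0,0,0],"xyz": [0,0,0],"jaw": 1},
])

```text
t: 18.58
tcp_pos: [0.4907, 0.3212, 0.1051]
orientation: [-1.571, 0.0, -0.1]
force: [0.1, 0.3, -1.8]
opening: 0.0122
```

Emit:
drive_tool([
  {"delta_rot": [0,0.05,0],"xyz": [0,0,0],"jaw": 1},
  {"delta_rot": [0,0.05,0],"xyz": [0,0,0],"jaw": 1},
  {"delta_rot": [0,0.05,0],"xyz": [0,0,0],"jaw": 1},
  {"delta_rot": [0,0.05,0],"xyz": [0,0,0],"jaw": 1},
  {"delta_rot": [0,0,0],"xyz": [0,0,0],"jaw": 1},
  {"delta_rot": [0,0,0],"xyz": [0,0,0],"jaw": 1},
])

```text
t: 19.32
tcp_pos: [0.4907, 0.3212, 0.1051]
orientation: [-1.571, 0.0, -0.299]
force: [0.3, -0.4, -0.7]
opening: 0.012
```

```bash
python3 go.py
```

```text
t 19.32 tcp [490.67 321.21 105.06] toolx yaw -0.2986 down [-0.e+00  1.e-04 -1.e+00] q [-0.81  0.3   0.18  1.68 -0.06  1.16  0.66] F [ 0.3  -0.41 -0.68] T [ 0.059 -0.051  0.014] open 12.03
```

Emit:
drive_tool([
  {"delta_rot": [0,0.05,0],"xyz": [0,0,0],"jaw": 1},
  {"delta_rot": [0,0.05,0],"xyz": [0,0,0],"jaw": 1},
  {"delta_rot": [0,0.05,0],"xyz": [0,0,0],"jaw": 1},
  {"delta_rot": [0,0.05,0],"xyz": [0,0,0],"jaw": 1},
  {"delta_rot": [0,0,0],"xyz": [0,0,0],"jaw": 1},
])

```text
t: 19.95
tcp_pos: [0.4907, 0.3213, 0.1051]
orientation: [-1.571, -0.0, -0.499]
force: [0.8, -0.1, -0.8]
opening: 0.0117
```

```bash
python3 go.py
```

```text
t 19.95 tcp [490.68 321.26 105.06] toolx yaw -0.4987 down [ 1.e-04  1.e-04 -1.e+00] q [-0.83  0.3   0.21  1.68 -0.07  1.16  0.47] F [ 0.81 -0.12 -0.83] T [0.015 0.025 0.027] open 11.71
```

```bash
cat > avg.py <<'E'
from go import *
F=[];T=[]
for k in range(8):
    ctrl.grab_frame("scene"); s=ctrl.get_state(); F.append(s["force"]);T.append(s["torque"])
print("F",np.mean(F,0).round(2),"T",np.mean(T,0).round(3),"sd",np.std(T,0).round(3)); show()
E
python3 avg.py
```

```text
F [-0.21  0.07 -1.38] T [ 0.013 -0.016  0.064] sd [0.031 0.027 0.027]
t 20.35 tcp [490.72 321.18 105.05] toolx yaw -0.4995 down [ 0.e+00  1.e-04 -1.e+00] q [-0.83  0.3   0.21  1.68 -0.07  1.16  0.47] F [-0.51  0.62 -1.31] T [-0.022 -0.023  0.09 ] open 11.82
```

Emit:
drive_tool([
  {"delta_rot": [0,0.05,0],"xyz": [0,0,0],"jaw": 1},
  {"delta_rot": [0,0.05,0],"xyz": [0,0,0],"jaw": 1},
  {"delta_rot": [0,0.05,0],"xyz": [0,0,0],"jaw": 1},
  {"delta_rot": [0,0,0],"xyz": [0,0,0],"jaw": 1},
])

```text
t: 20.85
tcp_pos: [0.4907, 0.3212, 0.105]
orientation: [-1.571, 0.0, -0.649]
force: [-0.4, 0.3, -2.8]
opening: 0.0118
```

```bash
python3 avg.py
```

```text
F [-0.05  0.03 -1.93] T [-0.011  0.003  0.054] sd [0.021 0.041 0.026]
t 21.25 tcp [490.7  321.15 105.03] toolx yaw -0.6495 down [-0.e+00  1.e-04 -1.e+00] q [-0.85  0.3   0.23  1.68 -0.07  1.16  0.32] F [ 0.92  0.44 -2.34] T [-0.006 -0.024  0.086] open 12.07
```

Torque of about 0.06 N m: the knob is turning. Continuing.

Emit:
drive_tool([
  {"delta_rot": [0,0.05,0],"xyz": [0,0,0],"jaw": 1},
  {"delta_rot": [0,0.05,0],"xyz": [0,0,0],"jaw": 1},
  {"delta_rot": [0,0.05,0],"xyz": [0,0,0],"jaw": 1},
  {"delta_rot": [0,0,0],"xyz": [0,0,0],"jaw": 1},
])

```text
t: 21.75
tcp_pos: [0.4907, 0.3212, 0.1051]
orientation: [-1.571, -0.0, -0.799]
force: [0.1, -1.1, -2.0]
opening: 0.0119
```

```bash
python3 avg.py
```

```text
F [ 0.01  0.05 -1.59] T [-0.036  0.026  0.068] sd [0.031 0.036 0.024]
t 22.15 tcp [490.7  321.16 105.03] toolx yaw -0.7995 down [-0.e+00  1.e-04 -1.e+00] q [-0.87  0.31  0.25  1.68 -0.08  1.16  0.18] F [ 0.09 -0.02 -1.95] T [-0.056  0.032  0.057] open 12.16
```

Emit:
drive_tool([
  {"delta_rot": [0,0.05,0],"xyz": [0,0,0],"jaw": 1},
  {"delta_rot": [0,0.05,0],"xyz": [0,0,0],"jaw": 1},
  {"delta_rot": [0,0,0],"xyz": [0,0,0],"jaw": 1},
])

```text
t: 22.52
tcp_pos: [0.4907, 0.3212, 0.1051]
orientation: [-1.571, 0.0, -0.899]
force: [-0.3, 0.1, -1.0]
opening: 0.0117
```

```bash
python3 avg.py
```

```text
F [-0.17 -0.11 -1.66] T [-0.05   0.013  0.066] sd [0.027 0.034 0.037]
t 22.93 tcp [490.68 321.17 105.04] toolx yaw -0.8996 down [-0.e+00  1.e-04 -1.e+00] q [-0.88  0.31  0.27  1.68 -0.09  1.16  0.08] F [-0.02 -0.86 -1.71] T [-0.071  0.059  0.099] open 11.97
```

Emit:
drive_tool([
  {"delta_rot": [0,0.05,0],"xyz": [0,0,0],"jaw": 1},
  {"delta_rot": [0,0.04,0],"xyz": [0,0,0],"jaw": 1},
  {"delta_rot": [0,0,0],"xyz": [0,0,0],"jaw": 1},
])

```text
t: 23.3
tcp_pos: [0.4907, 0.3212, 0.105]
orientation: [-1.571, 0.0, -0.989]
force: [-0.3, 0.2, -0.6]
opening: 0.0121
```

```bash
python3 avg.py
```

```text
F [-0.15 -0.04 -1.37] T [-0.033  0.012  0.061] sd [0.027 0.029 0.04 ]
t 23.7 tcp [490.72 321.19 105.09] toolx yaw -0.9896 down [ 1.e-04  1.e-04 -1.e+00] q [-0.89  0.31  0.28  1.68 -0.09  1.16 -0.01] F [ 0.5   0.25 -1.26] T [-0.006  0.016  0.012] open 11.66
```

Emit:
drive_tool([
  {"delta_rot": [0,0.04,0],"xyz": [0,0,0],"jaw": 1},
  {"delta_rot": [0,0,0],"xyz": [0,0,0],"jaw": 1},
])

```text
t: 23.95
tcp_pos: [0.4907, 0.3212, 0.1051]
orientation: [-1.571, 0.0, -1.029]
force: [0.3, 0.3, -1.2]
opening: 0.0122
```

```bash
python3 avg.py
```

```text
F [ 0.03  0.05 -1.77] T [-0.035  0.016  0.069] sd [0.018 0.03  0.047]
t 24.35 tcp [490.68 321.19 105.05] toolx yaw -1.0295 down [-0.e+00  1.e-04 -1.e+00] q [-0.89  0.31  0.28  1.68 -0.09  1.16 -0.04] F [-0.28 -0.09 -0.69] T [-0.007 -0.051  0.071] open 11.91
```

Emit:
drive_tool([
  {"delta_rot": [0,0.04,0],"xyz": [0,0,0],"jaw": 1},
  {"delta_rot": [0,0.03,0],"xyz": [0,0,0],"jaw": 1},
  {"delta_rot": [0,0,0],"xyz": [0,0,0],"jaw": 1},
])

```text
t: 24.72
tcp_pos: [0.4907, 0.3212, 0.1051]
orientation: [-1.571, 0.0, -1.1]
force: [0.5, -0.6, -1.7]
opening: 0.012
```

```bash
python3 avg.py
```

```text
F [-0.41 -0.09 -1.49] T [-0.029  0.018  0.059] sd [0.03  0.028 0.032]
t 25.12 tcp [490.71 321.18 105.07] toolx yaw -1.0996 down [ 0.e+00  1.e-04 -1.e+00] q [-0.9   0.31  0.29  1.68 -0.1   1.16 -0.11] F [-0.78 -0.29 -0.83] T [-0.019  0.079  0.039] open 12.11
```

Emit:
drive_tool([
  {"delta_rot": [0,0.04,0],"xyz": [0,0,0],"jaw": 1},
  {"delta_rot": [0,0,0],"xyz": [0,0,0],"jaw": 1},
])

```text
t: 25.38
tcp_pos: [0.4907, 0.3212, 0.105]
orientation: [-1.571, 0.0, -1.139]
force: [-1.2, -0.4, -1.8]
opening: 0.0119
```

```bash
python3 avg.py
```

```text
F [ 0.35  0.06 -1.64] T [-0.028  0.018  0.049] sd [0.026 0.016 0.013]
t 25.77 tcp [490.69 321.18 105.05] toolx yaw -1.1397 down [-0.e+00  1.e-04 -1.e+00] q [-0.91  0.31  0.3   1.69 -0.1   1.16 -0.15] F [-0.36 -0.24 -1.72] T [0.004 0.031 0.03 ] open 12.14
```

Emit:
drive_tool([
  {"delta_rot": [0,0.04,0],"xyz": [0,0,0],"jaw": 1},
  {"delta_rot": [0,0,0],"xyz": [0,0,0],"jaw": 1},
])

```text
t: 26.02
tcp_pos: [0.4907, 0.3212, 0.105]
orientation: [-1.571, 0.0, -1.18]
force: [-0.3, 0.3, -0.7]
opening: 0.0117
```

```bash
python3 avg.py
```

```text
F [-0.1   0.27 -1.52] T [-0.048  0.04   0.054] sd [0.015 0.035 0.018]
t 26.43 tcp [490.72 321.16 105.07] toolx yaw -1.1797 down [ 0.e+00  1.e-04 -1.e+00] q [-0.91  0.31  0.31  1.69 -0.1   1.16 -0.19] F [ 0.35  0.43 -1.09] T [-0.053  0.043  0.06 ] open 11.8
```

Emit:
drive_tool([
  {"delta_rot": [0,0.04,0],"xyz": [0,0,0],"jaw": 1},
  {"delta_rot": [0,0,0],"xyz": [0,0,0],"jaw": 1},
])

```text
t: 26.68
tcp_pos: [0.4907, 0.3212, 0.105]
orientation: [-1.571, 0.0, -1.219]
force: [-0.6, 1.4, -1.6]
opening: 0.0119
```

```bash
python3 avg.py
```

```text
F [ 0.06  0.11 -1.01] T [-0.061  0.024  0.069] sd [0.027 0.021 0.023]
t 27.07 tcp [490.68 321.18 105.04] toolx yaw -1.2196 down [-0.e+00  1.e-04 -1.e+00] q [-0.92  0.31  0.31  1.69 -0.1   1.16 -0.23] F [-0.16  0.06 -0.57] T [-0.012  0.017  0.09 ] open 11.67
```

Emit:
drive_tool([
  {"delta_rot": [0,0.04,0],"xyz": [0,0,0],"jaw": 1},
  {"delta_rot": [0,0,0],"xyz": [0,0,0],"jaw": 1},
])

```text
t: 27.32
tcp_pos: [0.4907, 0.3212, 0.105]
orientation: [-1.571, 0.0, -1.26]
force: [0.3, -0.4, -1.2]
opening: 0.0121
```

```bash
python3 avg.py
```

```text
F [-0.09 -0.19 -1.55] T [-0.035  0.04   0.059] sd [0.029 0.03  0.017]
t 27.73 tcp [490.71 321.19 105.07] toolx yaw -1.2596 down [ 0.e+00  1.e-04 -1.e+00] q [-0.92  0.31  0.32  1.69 -0.1   1.16 -0.27] F [-0.28 -0.13 -0.77] T [0.006 0.057 0.059] open 12.26
```

Emit:
drive_tool([
  {"delta_rot": [0,0.04,0],"xyz": [0,0,0],"jaw": 1},
  {"delta_rot": [0,0,0],"xyz": [0,0,0],"jaw": 1},
])

```text
t: 27.98
tcp_pos: [0.4907, 0.3212, 0.105]
orientation: [-1.571, 0.0, -1.299]
force: [0.0, -0.2, -1.4]
opening: 0.0119
```

```bash
python3 avg.py
```

```text
F [-0.29  0.1  -1.17] T [-0.036  0.031  0.057] sd [0.03  0.022 0.029]
t 28.38 tcp [490.69 321.16 105.04] toolx yaw -1.2996 down [ 0.e+00  1.e-04 -1.e+00] q [-0.93  0.31  0.32  1.69 -0.11  1.16 -0.3 ] F [-0.64  0.8  -0.22] T [0.    0.024 0.067] open 11.85
```

Emit:
drive_tool([
  {"delta_rot": [0,0.04,0],"xyz": [0,0,0],"jaw": 1},
  {"delta_rot": [0,0,0],"xyz": [0,0,0],"jaw": 1},
])

```text
t: 28.62
tcp_pos: [0.4907, 0.3212, 0.105]
orientation: [-1.571, 0.0, -1.34]
force: [0.8, -0.4, -2.2]
opening: 0.012
```

```bash
python3 avg.py
```

```text
F [-0.23  0.29 -1.55] T [-0.055  0.053  0.045] sd [0.027 0.034 0.034]
t 29.02 tcp [490.7  321.16 105.02] toolx yaw -1.3396 down [ 0.  0. -1.] q [-0.93  0.31  0.33  1.69 -0.11  1.16 -0.34] F [ 0.18  0.06 -1.61] T [-0.031  0.089  0.035] open 11.9
```

Emit:
drive_tool([
  {"delta_rot": [0,0.04,0],"xyz": [0,0,0],"jaw": 1},
  {"delta_rot": [0,0,0],"xyz": [0,0,0],"jaw": 1},
])

```text
t: 29.28
tcp_pos: [0.4907, 0.3212, 0.1051]
orientation: [-1.571, 0.0, -1.379]
force: [-0.2, 0.5, -1.6]
opening: 0.0124
```

```bash
python3 avg.py
```

```text
F [-0.05  0.37 -1.55] T [-0.041  0.051  0.106] sd [0.034 0.028 0.03 ]
t 29.68 tcp [490.7  321.18 105.08] toolx yaw -1.3796 down [ 0.e+00  1.e-04 -1.e+00] q [-0.94  0.31  0.33  1.69 -0.11  1.16 -0.38] F [-0.52  0.35 -1.56] T [-0.015  0.105  0.044] open 11.83
```

Emit:
drive_tool([
  {"delta_rot": [0,0.04,0],"xyz": [0,0,0],"jaw": 1},
  {"delta_rot": [0,0,0],"xyz": [0,0,0],"jaw": 1},
])

```text
t: 29.92
tcp_pos: [0.4907, 0.3212, 0.1051]
orientation: [-1.571, 0.0, -1.419]
force: [-0.7, -1.1, -1.7]
opening: 0.0121
```

```bash
python3 avg.py
```

```text
F [ 0.04  0.06 -1.18] T [-0.057  0.065  0.14 ] sd [0.027 0.032 0.02 ]
t 30.32 tcp [490.69 321.16 105.04] toolx yaw -1.4196 down [-0.e+00  1.e-04 -1.e+00] q [-0.94  0.31  0.34  1.69 -0.11  1.16 -0.42] F [-0.46 -0.13 -1.74] T [-0.027  0.072  0.14 ] open 12.15
```

Emit:
drive_tool([
  {"delta_rot": [0,-0.05,0],"xyz": [0,0,0],"jaw": 1},
  {"delta_rot": [0,-0.05,0],"xyz": [0,0,0],"jaw": 1},
  {"delta_rot": [0,-0.03,0],"xyz": [0,0,0],"jaw": 1},
  {"delta_rot": [0,0,0],"xyz": [0,0,0],"jaw": 1},
])

```text
t: 30.82
tcp_pos: [0.4907, 0.3211, 0.105]
orientation: [-1.571, 0.0, -1.29]
force: [-1.0, -0.3, -1.4]
opening: 0.0119
```

```bash
python3 avg.py
```

```text
F [-0.24  0.12 -1.52] T [-0.045  0.027  0.025] sd [0.027 0.036 0.028]
t 31.23 tcp [490.67 321.19 105.04] toolx yaw -1.2899 down [-0.  0. -1.] q [-0.92  0.31  0.32  1.69 -0.1   1.16 -0.29] F [ 0.59  0.34 -2.04] T [-0.042  0.035 -0.008] open 11.95
```

Emit:
drive_tool([
  {"delta_rot": [0,0,0],"xyz": [0,-0.004,0],"jaw": 1},
  {"delta_rot": [0,0,0],"xyz": [0,-0.008,0],"jaw": 1},
  {"delta_rot": [0,0,0],"xyz": [0,-0.01,0],"jaw": 1},
  {"delta_rot": [0,0,0],"xyz": [0,-0.015,0],"jaw": 1},
  {"delta_rot": [0,0,0],"xyz": [0,-0.02,0],"jaw": 1},
  {"delta_rot": [0,0,0],"xyz": [0,-0.03,0],"jaw": 1},
  {"delta_rot": [0,0,0],"xyz": [0,-0.04,0],"jaw": 1},
  {"delta_rot": [0,0,0],"xyz": [0,-0.02,0],"jaw": 1},
  {"delta_rot": [0,0,0],"xyz": [0,0,0],"jaw": 1},
  {"delta_rot": [0,0,0],"xyz": [0,0,0],"jaw": 1},
])

```text
t: 32.48
tcp_pos: [0.4903, 0.321, 0.2513]
orientation: [-1.572, -0.0, -1.29]
force: [0.7, 0.1, -1.9]
opening: 0.012
```

```bash
python3 go.py .46 -.334 .25
```

```text
t 32.48 tcp [490.34 320.97 251.26] toolx yaw -1.2898 down [-8.e-04 -6.e-04 -1.e+00] q [-0.94  0.22  0.34  1.48 -0.07  1.45 -0.32] F [ 0.68  0.08 -1.88] T [-0.092  0.034 -0.014] open 12.02
tool delta mm [ 620.9    1.7 -210.8]
```

Emit:
drive_tool([
  {"delta_rot": [0,-0.15,0],"xyz": [0,0,0],"jaw": 1},
  {"delta_rot": [0,-0.17,0],"xyz": [0,0,0],"jaw": 1},
  {"delta_rot": [0,-0.17,0],"xyz": [0,0,0],"jaw": 1},
  {"delta_rot": [0,-0.17,0],"xyz": [0,0,0],"jaw": 1},
  {"delta_rot": [0,-0.17,0],"xyz": [0,0,0],"jaw": 1},
  {"delta_rot": [0,-0.17,0],"xyz": [0,0,0],"jaw": 1},
  {"delta_rot": [0,-0.12,0],"xyz": [0,0,0],"jaw": 1},
  {"delta_rot": [0,-0.07,0],"xyz": [0,0,0],"jaw": 1},
  {"delta_rot": [0,0,0],"xyz": [0,0,0],"jaw": 1},
  {"delta_rot": [0,0,0],"xyz": [0,0,0],"jaw": 1},
])

```text
t: 33.72
tcp_pos: [0.4905, 0.321, 0.2514]
orientation: [-1.571, 0.001, -0.101]
force: [0.4, 0.8, -0.4]
opening: 0.0116
```

```bash
python3 go.py .4605 -.3344 .25
```

```text
t 33.73 tcp [490.46 321.01 251.41] toolx yaw -0.1015 down [-8.e-04 -6.e-04 -1.e+00] q [-0.84  0.22  0.22  1.48 -0.05  1.45  0.85] F [ 0.37  0.77 -0.35] T [ 0.001 -0.019 -0.004] open 11.57
tool delta mm [  36.6    1.8 -655.1]
```

Emit:
drive_tool([
  {"delta_rot": [0,0,0],"xyz": [0.002,0,-0.03],"jaw": 1},
  {"delta_rot": [0,0,0],"xyz": [0.003,0,-0.045],"jaw": 1},
  {"delta_rot": [0,0,0],"xyz": [0.003,0,-0.05],"jaw": 1},
  {"delta_rot": [0,0,0],"xyz": [0.003,0,-0.05],"jaw": 1},
  {"delta_rot": [0,0,0],"xyz": [0.003,0,-0.05],"jaw": 1},
  {"delta_rot": [0,0,0],"xyz": [0.003,0,-0.05],"jaw": 1},
  {"delta_rot": [0,0,0],"xyz": [0.003,0,-0.05],"jaw": 1},
  {"delta_rot": [0,0,0],"xyz": [0.003,0,-0.05],"jaw": 1},
  {"delta_rot": [0,0,0],"xyz": [0.003,0,-0.05],"jaw": 1},
  {"delta_rot": [0,0,0],"xyz": [0.003,0,-0.05],"jaw": 1},
  {"delta_rot": [0,0,0],"xyz": [0.003,0,-0.05],"jaw": 1},
  {"delta_rot": [0,0,0],"xyz": [0.002,0,-0.05],"jaw": 1},
])

```text
t: 35.22
tcp_pos: [0.467, -0.2558, 0.2521]
orientation: [-1.57, -0.001, -0.101]
force: [0.9, 0.4, -1.2]
opening: 0.012
```

Emit:
drive_tool([
  {"delta_rot": [0,0,0],"xyz": [0.001,0,-0.04],"jaw": 1},
  {"delta_rot": [0,0,0],"xyz": [0.001,0,-0.03],"jaw": 1},
  {"delta_rot": [0,0,0],"xyz": [0,0,-0.01],"jaw": 1},
  {"delta_rot": [0,0,0],"xyz": [0,0,0],"jaw": 1},
  {"delta_rot": [0,0,0],"xyz": [0,0,0],"jaw": 1},
  {"delta_rot": [0,0,0],"xyz": [0,0,0],"jaw": 1},
  {"delta_rot": [0,0,0],"xyz": [0,0,0],"jaw": 1},
])

```text
t: 36.1
tcp_pos: [0.4616, -0.3335, 0.2521]
orientation: [-1.57, -0.0, -0.099]
force: [0.0, 0.3, -0.9]
opening: 0.0117
```

```bash
python3 go.py .4605 -.3344 .15
```

```text
t 36.1 tcp [ 461.56 -333.51  252.11] toolx yaw -0.0988 down [ 4.e-04  4.e-04 -1.e+00] q [-0.14  0.22  0.82  1.54 -0.16  1.45  2.16] F [ 0.03  0.35 -0.89] T [ 0.003 -0.    -0.055] open 11.69
tool delta mm [ -1.  102.1  -1. ]
```

Lower to just above the rim (tip 63 mm → TCP 0.133+), settle and check.

Emit:
drive_tool([
  {"delta_rot": [0,0,0],"xyz": [-0.001,0.03,-0.001],"jaw": 1},
  {"delta_rot": [0,0,0],"xyz": [0,0.04,0],"jaw": 1},
  {"delta_rot": [0,0,0],"xyz": [0,0.03,0],"jaw": 1},
  {"delta_rot": [0,0,0],"xyz": [0,0.012,0],"jaw": 1},
  {"delta_rot": [0,0,0],"xyz": [0,0,0],"jaw": 1},
  {"delta_rot": [0,0,0],"xyz": [0,0,0],"jaw": 1},
  {"delta_rot": [0,0,0],"xyz": [0,0,0],"jaw": 1},
])

```text
t: 36.98
tcp_pos: [0.4607, -0.3354, 0.141]
orientation: [-1.571, -0.002, -0.1]
force: [0.0, -0.3, -1.5]
opening: 0.012
```

```bash
python3 - <<'E'
from go import *
to([.4605,-.3344,.0805])
f=ctrl.grab_frame("scene"); p=proj(f,[.4605,-.334,.1])[0].astype(int)
c=f["image"][p[1]-40:p[1]+40,p[0]-45:p[0]+45]
cv2.imwrite("pics/scene5.png",cv2.resize(c,None,fx=7,fy=7,interpolation=cv2.INTER_CUBIC))
E
```

```text
t 36.98 tcp [ 460.7  -335.39  141.04] toolx yaw -0.0998 down [ 1.5e-03 -5.0e-04 -1.0e+00] q [-0.11  0.29  0.8   1.71 -0.22  1.23  2.21] F [ 0.04 -0.32 -1.54] T [-0.022  0.051 -0.093] open 11.95
tool delta mm [-0.4 60.5  1. ]
```

View pics/scene5.png

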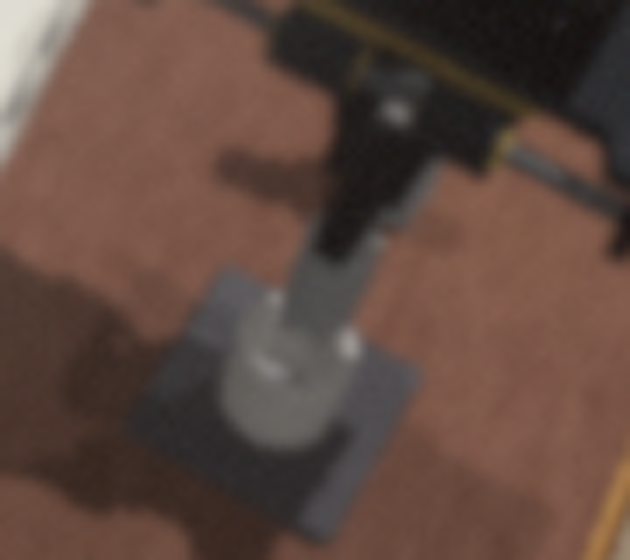

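Emit:
drive_tool([
  {"delta_rot": [0,0,0],"xyz": [-0.0003,0.005,0.0006],"jaw": 1},
  {"delta_rot": [0,0,0],"xyz": [0,0.008,0],"jaw": 1},
  {"delta_rot": [0,0,0],"xyz": [0,0.008,0],"jaw": 1},
  {"delta_rot": [0,0,0],"xyz": [0,0.006,0],"jaw": 1},
  {"delta_rot": [0,0,0],"xyz": [0,0,0],"jaw": 1},
  {"delta_rot": [0,0,0],"xyz": [0,0,0],"jaw": 1},
])

```text
t: 37.78
tcp_pos: [0.46, -0.3345, 0.1131]
orientation: [-1.571, -0.0, -0.1]
force: [0.1, 0.1, -1.6]
opening: 0.0115
```

```bash
python3 avg.py
```

```text
F [ 0.   -0.08 -1.34] T [ 0.019 -0.008 -0.003] sd [0.029 0.029 0.013]
t 38.17 tcp [ 459.96 -334.41  113.07] toolx yaw -0.0998 down [ 1.e-04  1.e-04 -1.e+00] q [-0.1   0.32  0.78  1.74 -0.24  1.18  2.22] F [-0.45  0.28 -0.53] T [ 0.031 -0.012  0.003] open 12.17
```

Emit:
drive_tool([
  {"delta_rot": [0,0,0],"xyz": [0,0.008,0],"jaw": 1},
  {"delta_rot": [0,0,0],"xyz": [0,0.008,0],"jaw": 1},
  {"delta_rot": [0,0,0],"xyz": [0,0.008,0],"jaw": 1},
  {"delta_rot": [0,0,0],"xyz": [0,0.005,0],"jaw": 1},
  {"delta_rot": [0,0,0],"xyz": [0,0,0],"jaw": 1},
  {"delta_rot": [0,0,0],"xyz": [0,0,0],"jaw": 1},
])

```text
t: 38.92
tcp_pos: [0.46, -0.3346, 0.0842]
orientation: [-1.571, -0.0, -0.1]
force: [1.1, 0.4, -0.6]
opening: 0.0119
```

```bash
python3 avg.py
```

```text
F [-0.09 -0.03 -1.7 ] T [ 0.023 -0.015 -0.004] sd [0.023 0.027 0.029]
t 39.33 tcp [ 459.96 -334.38   84.06] toolx yaw -0.0998 down [ 1.e-04  1.e-04 -1.e+00] q [-0.09  0.35  0.77  1.77 -0.27  1.12  2.24] F [-0.58  0.23 -2.35] T [ 0.038 -0.021 -0.019] open 12.05
```

Emit:
drive_tool([
  {"delta_rot": [0,0,0],"xyz": [0,0.002,0],"jaw": 1},
  {"delta_rot": [0,0,0],"xyz": [0,0.0015,0],"jaw": 1},
  {"delta_rot": [0,0,0],"xyz": [0,0,0],"jaw": 1},
  {"delta_rot": [0,0,0],"xyz": [0,0,0],"jaw": 1},
])

```text
t: 39.83
tcp_pos: [0.4599, -0.3344, 0.0805]
orientation: [-1.571, 0.0, -0.1]
force: [-1.0, 0.0, -1.5]
opening: 0.0119
```

```bash
python3 avg.py
```

```text
F [ 0.03 -0.05 -1.4 ] T [0.028 0.001 0.016] sd [0.027 0.025 0.022]
t 40.23 tcp [ 459.94 -334.39   80.52] toolx yaw -0.0998 down [ 1.e-04  1.e-04 -1.e+00] q [-0.09  0.36  0.77  1.78 -0.28  1.12  2.24] F [-0.13  0.82 -1.61] T [ 0.031  0.054 -0.014] open 11.82
```

Emit:
drive_tool([
  {"delta_rot": [0,0,0],"xyz": [0,0.0004,0],"jaw": 1},
  {"delta_rot": [0,0,0],"xyz": [0,0,0],"jaw": 1},
  {"delta_rot": [0,0,0],"xyz": [0,0,0],"jaw": 1},
])

```text
t: 40.6
tcp_pos: [0.4599, -0.3344, 0.0801]
orientation: [-1.571, -0.0, -0.1]
force: [-0.3, 0.4, -0.6]
opening: 0.0123
```

```bash
python3 avg.py
```

```text
F [-0.28  0.32 -0.85] T [ 0.009  0.01  -0.013] sd [0.019 0.038 0.02 ]
t 41.0 tcp [ 459.93 -334.43   80.13] toolx yaw -0.0998 down [ 0.e+00  1.e-04 -1.e+00] q [-0.09  0.36  0.77  1.78 -0.28  1.12  2.25] F [-0.49 -0.23 -1.04] T [ 0.006 -0.039  0.003] open 11.97
```

Emit:
drive_tool([
  {"delta_rot": [0,0,0],"xyz": [0,0.0003,0],"jaw": 1},
  {"delta_rot": [0,0,0],"xyz": [0,0,0],"jaw": 0.82},
  {"delta_rot": [0,0,0],"xyz": [0,0,0],"jaw": 0.8},
  {"delta_rot": [0,0,0],"xyz": [0,0,0],"jaw": 0.75},
  {"delta_rot": [0,0,0],"xyz": [0,0,0],"jaw": 0.6},
  {"delta_rot": [0,0,0],"xyz": [0,0,0],"jaw": 0.5},
  {"delta_rot": [0,0,0],"xyz": [0,0,0],"jaw": 0.4},
  {"delta_rot": [0,0,0],"xyz": [0,0,0],"jaw": 0.4},
])

```text
t: 42.0
tcp_pos: [0.4599, -0.3344, 0.0798]
orientation: [-1.571, 0.0, -0.1]
force: [-0.4, -0.2, 0.4]
opening: 0.0496
```

Emit:
drive_tool([
  {"delta_rot": [0,0,0],"xyz": [0,-0.01,0],"jaw": 0.4},
  {"delta_rot": [0,0,0],"xyz": [0,-0.02,0],"jaw": 0.4},
  {"delta_rot": [0,0,0],"xyz": [0,-0.03,0],"jaw": 0.4},
  {"delta_rot": [0,0,0],"xyz": [0,-0.05,0],"jaw": 0.4},
  {"delta_rot": [0,0,0],"xyz": [0,-0.05,0],"jaw": 0.4},
  {"delta_rot": [0,0,0],"xyz": [0,-0.03,0],"jaw": 0.4},
  {"delta_rot": [0,0,0],"xyz": [0,0,0.04],"jaw": 0.4},
  {"delta_rot": [0,0,0],"xyz": [0,0,0.05],"jaw": 0.4},
  {"delta_rot": [0,0,0],"xyz": [0,0,0.05],"jaw": 0.4},
  {"delta_rot": [0,0,0],"xyz": [0,0,0.05],"jaw": 0.4},
  {"delta_rot": [0,0,0],"xyz": [0,0,0.05],"jaw": 0.4},
  {"delta_rot": [0,0,0],"xyz": [0,0,0],"jaw": 0.4},
])

```text
t: 43.5
tcp_pos: [0.4843, -0.0916, 0.2703]
orientation: [-1.57, -0.0, -0.093]
force: [0.9, -0.3, 0.1]
opening: 0.052
```

```bash
python3 - <<'E'
from go import *
from cloud import *
show()
for n in("scene","top"):
    f=ctrl.grab_frame(n)
    cv2.imwrite(f"pics/{n}6.png",cv2.resize(f["image"],None,fx=1.56,fy=1.56,interpolation=cv2.INTER_CUBIC))
    p=proj(f,[.46,-.334,.118])[0].astype(int)
    P,uv=cloud(f,(p[0]-18,p[0]+18,p[1]-18,p[1]+18))
    Q=P[(P[:,2]>112)&(P[:,2]<130)&(P[:,0]<510)]
    print(n,len(Q),Q.mean(0).round(1),cv2.minAreaRect(Q[:,:2].astype(np.float32)))
    A=np.c_[Q[:,:2]-Q[:,:2].mean(0),np.ones(len(Q))]; print(" plane",np.linalg.lstsq(A,Q[:,2],rcond=None)[0].round(3))
E
```

```text
t 43.5 tcp [484.27 -91.58 270.32] toolx yaw -0.0933 down [ 5.e-04  1.e-03 -1.e+00] q [-0.51 -0.03  0.6   1.69  0.01  1.47  1.57] F [ 0.9  -0.29  0.07] T [-0.013  0.033 -0.006] open 51.98
scene 92 [ 458.2 -334.2  118.5] ((458.4863586425781, -334.10040283203125), (14.412217140197754, 44.54679489135742), 82.84388732910156)
 plane [3.00000e-02 6.50000e-02 1.18452e+02]
top 62 [ 462.1 -334.2  118.2] ((462.996337890625, -335.2686767578125), (15.19764518737793, 42.9188117980957), 83.62422943115234)
 plane [5.40000e-02 1.70000e-01 1.18183e+02]
```

View pics/scene6.png

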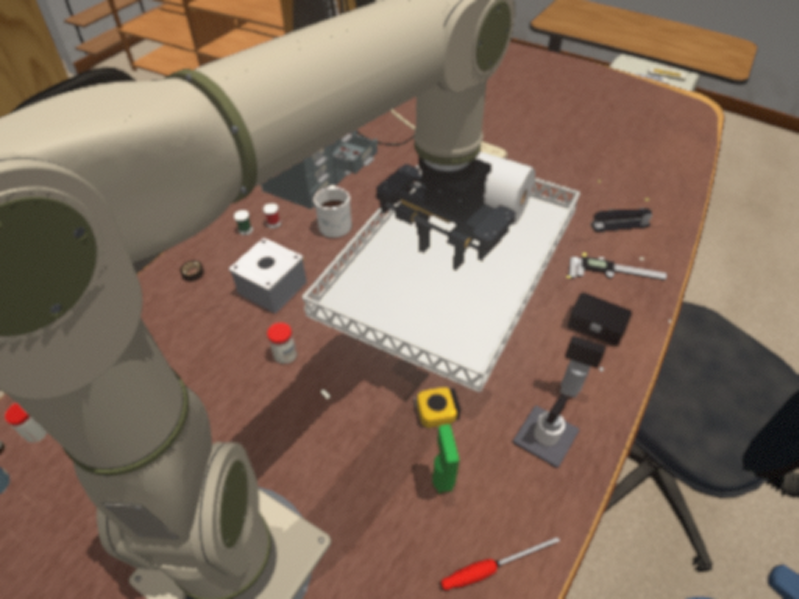

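View pics/top6.png

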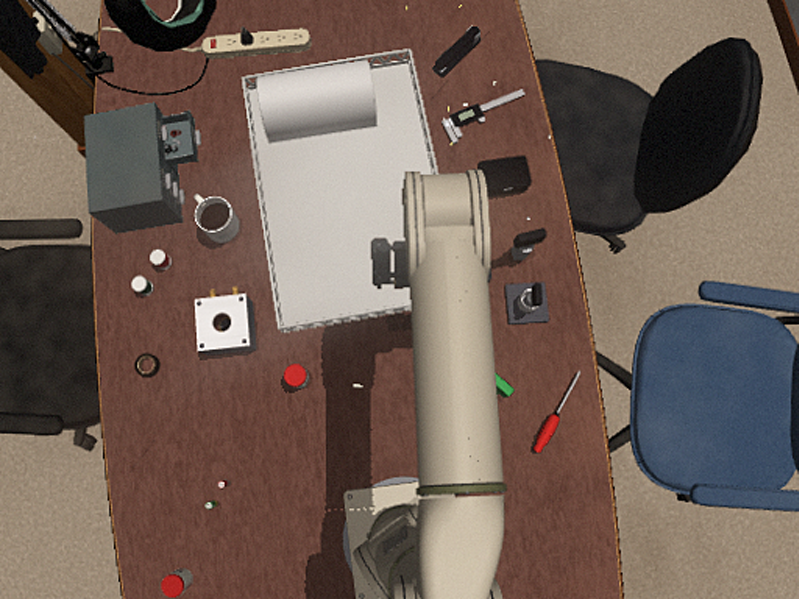

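Emit:
drive_tool([
  {"delta_rot": [0,0,0],"xyz": [0,0,0],"jaw": 0.4},
  {"delta_rot": [0,0,0],"xyz": [0,0,0],"jaw": 0.4},
  {"delta_rot": [0,0,0],"xyz": [0,0,0],"jaw": 0.4},
])

```text
t: 43.98
tcp_pos: [0.4837, -0.0962, 0.2698]
orientation: [-1.571, 0.0, -0.101]
force: [-1.2, -0.6, -0.8]
opening: 0.0522
```

```bash
python3 -c "
from bench import ctrl
print(ctrl.hand_in())"
```

```text
the job is handed in; nothing more can be done
None
```

I shut the valve, stood the key back in its stand and released it. I handed the job in at about 44 s of the 72 s allowed; no verdict was reported.

- **Turning the knob:** I took the small black-handled key from the stand and lowered it through the opening. The fork went over the wing at the first angle I tried, with no downward contact felt. Turning clockwise met a steady drag of about 0.06 N m. At the stop the torque rose to 0.106 and then 0.14 N m, about 0.05 rad into the spring. I backed off until the torque read about 0 and lifted straight out.
- **Last checks:** The key's handle top measured 118 mm above the table, the same as at the start, so it is fully down. It looked upright in the scene picture, and the gripper was clear of everything. The jar, tape measure, case and the other two keys look unmoved in the pictures.
- **What I could not confirm:** The shut position rests on the torque alone, because the final wing angle was not seen in the cameras.
- **Disagreements:** The two cameras differed by 2–4 mm on some positions, within the clearances that mattered. The tilt fit on the handle top from the top camera was noisy: it read about 10° across the narrow side of the handle, while the scene camera read about 4°.

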